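Set up the jeweller's bench for doming and stone setting

TASK

Set up the bench: stand the steel bench block in the middle of the black rubber pad, squared up with it, then the brass doming block on top of the steel block, centred and squared up too. Put the tin of red stones midway between the pad and the pale soldering board, and the tin of green stones behind the board (on the side away from the robot), centred on the board's far long edge with a gap of about 15 mm. Keep the tins upright and leave the tin of yellow stones and the burr stand where they are.

Things in the scene. Friction and masses are not known exactly. Their poses are not given: they have to be found in the camera images.
- block_center (a point): centre (half-way up, 11 mm above its underside) of the loose grey steel bench block, a flat square slab 50 x 50 x 22 mm high, about 0.43 kg; x and y axes parallel to its sides, z up
- dome_center (a point): centre (20 mm above its underside) of the loose brass doming block, a 40 mm brass cube with round dark dimples in its top and sides, about 0.5 kg; x and y axes parallel to its sides, z up
- red_tin_center (a point): centre (half-way up, 13 mm above its underside) of the closed round aluminium stone tin with dark red stones under its flat top: 40 mm across, 26 mm high, about 60 g; solid, stands upright; z axis up
- green_tin_center (a point): centre (half-way up, 13 mm above its underside) of the closed round aluminium stone tin with green stones under its flat top: 40 mm across, 26 mm high, about 60 g; solid, stands upright; z axis up
- yellow_tin_center (a point): centre (half-way up, 13 mm above its underside) of the closed round aluminium stone tin with yellow stones under its flat top: 40 mm across, 26 mm high, about 60 g; solid, stands upright; z axis up. To be left alone
- burrs: fixed burr stand, to be left alone: dark wooden block 45 x 45 x 18 mm with five upright burrs, 45 mm high in all; origin at the centre of its underside
- pad: black square rubber pad fixed to the bench, 80 x 80 mm, its flat top 8 mm above the bench; origin at the centre of its underside on the bench; x and y axes parallel to its sides, x pointing roughly away from the robot
- board: pale (off-white) soldering board fixed to the bench, 70 mm (along its x) by 100 mm (along its y), 14 mm thick, with two scorch marks; it lies beside the pad, to its left or right; origin at the centre of its underside on the bench; its x axis points away from the robot, so its far long edge is at x = +35 mm

How it is judged:
By the outcome, as a careful person would: the job done as asked, in the order asked, and still so for the second after the job is handed in, with the robot touching nothing.
It also fails if it takes over 106 s, if anything falls off the work surface, if the arm or the gripper's body presses on something with over 40 N, if the wrist force passes 120 N, or if a joint passes its speed limit or range.

ROBOT

A 6-joint arm with a two-finger parallel gripper is mounted at the origin on the work surface. World frame = base frame: x ahead of the robot, y to its left, z up, the work surface at z = 0. Lengths are in mm, angles in rad, forces in N, time in s.
With the tool pointing down it reaches from about 400 to 925 mm from the base axis. Payload 12.5 kg.
Tool frame: the origin (TCP) lies at the centre of the arm's flange, where the gripper is bolted on; the fingertips stand 190 mm ahead of it and the grasp point (between the pads) lies 171 mm ahead of it; z points along the fingers, y is the direction in which the jaws open and shut (so a half turn about z gives the same grasp; the last joint's range is limited). The gripper opens to 95 mm and grips with 3 to 60 N. Pads are 20 mm wide; open, the fingers measure 119 mm over their backs; the gripper's body (75 mm by 180 mm) begins 59 mm behind the grasp point.
Start: joints at [-1.214, 0.491, 1.559, -0, 1.092, -0.106], TCP at [279.053, -559.245, 404.761] pointing down, gripper open.
Joint ranges: [-3.1, 3.1], [-0.84, 2.19], [0.05, 2.79], [-1.13, 4.28], [0.06, 2.93], [-2.69, 2.69]. Speed limits (rad/s): [2.22, 2.22, 2.79, 3.14, 3.14, 3.14].

INTERFACE

Orientations are given as [roll, pitch, yaw] about the fixed x, y, z axes, in that order (R = Rz(yaw) Ry(pitch) Rx(roll)).
In Python, from cell import env gives the robot as it stands.
- The arm moves only by the shell command python3 -m pendant 'ROWS'. ROWS is JSON, a list of rows, each an object of numbers: "x", "y", "z": the shift along the tool's x, y, z in units of 150 mm (1.0 is 150 mm); "rx", "ry", "rz": the turn, a rotation vector about the tool's x, y, z in units of 45 degrees (1.0 is 45 degrees); "jaw": the opening, from 0 (shut) to 1 (fully open). In form: [{"x": .., "y": .., "z": .., "rx": .., "ry": .., "rz": .., "jaw": ..}, ...]. A call has 1 to 10 rows; each row is the pose to reach, as a shift and turn from the pose commanded when the call began, along the tool's axes at that moment; what a row does not reach only later rows make up. A row lasts 1/8 s, in which the tool goes at most 62.5 mm and 10.7 degrees, less where a joint would pass 70% of its speed; a pose out of reach is approached as far as the arm can. A call with a number of a shift or a turn outside -1 to 1 is refused whole. A call with a gripper value outside its range is refused whole. The fingers move at their own pace and stop on an object; the grip force is fixed at half the most. Time passes only in rows, so rows that repeat a pose let the fingers close. It gives the time, the measured TCP pose, the force and the opening at its end, in the units of the state.
- env.state(): the state, without advancing time (a new reading comes with each control period).
- env.read_camera(name): name is "side" or "top"; returns a dict with "img" (384x512x3 uint8, red, green, blue), "fx", "fy", "cx", "cy" (pixels), "D" ([k1, k2, p1, p2, k3] as OpenCV has them; the pictures are not rectified), "rvec" (rotation vector, rad) and "tvec" (3), from world to camera coordinates, as OpenCV has them. Camera axes: x right, y down, z forward; pixel columns grow to the right and rows downward; lengths in mm; the calibration is good to about 2 mm. A picture is of the moment at which its call begins. There is no depth.
- env.job_done(): hands the job in, once; it reports no verdict.
The state is a dict: "t": time; "joints": joint angles; "qvel": joint speeds; "tau": joint torques, N m; "eef_pos": TCP position; "tcp_rot": TCP orientation; "ft_force": force on the tool from outside, world axes, zero at the start; "moment": the same for the moment, N m; "opening": opening from 0.0 (shut) to 1.0 (fully open).
Only numpy, scipy, OpenCV 4.12 (cv2) and the standard library are available. Lean on these libraries where they do the work, as an engineer would, in place of code of your own. Each camera call takes 0.05 s, during which the arm holds its last target.

## Working session

There is one attempt and no reset: what is moved stays moved. The work goes in short steps, Python scripts to look and compute and a shell command to move; the robot and the scene stay as the last step left them, time stands still between calls to the robot, and variables do not carry over. Pictures are saved under pics/ and viewed, and the job is handed in when it is done.

```bash
ls; mkdir -p pics
python3 - <<'E'
from cell import env
import cv2
s=env.state();print(s)
for n in("side","top"):
    c=env.read_camera(n);cv2.imwrite(f"pics/{n}0.png",c["img"][:,:,::-1]);print(n,{k:v for k,v in c.items() if k!="img"})
E
```

```text
pics
{'t': 0.0, 'joints': array([-1.21358055e+00,  4.91548792e-01,  1.55945532e+00, -9.32661886e-06,
        1.09167975e+00, -1.05583836e-01]), 'qvel': array([-0.00229212, -0.00063209,  0.00036259,  0.00153119,  0.00119697,
        0.00066437]), 'tau': array([ 1.00786448e-03, -6.12632632e+01, -2.58189315e+01,  6.92911260e-02,
        4.80911310e-02, -6.23515575e-05]), 'eef_pos': array([ 279.05064549, -559.20605138,  404.16629725]), 'tcp_rot': array([-3.14050665e+00, -1.06774795e-04,  4.62803859e-01]), 'ft_force': array([ 0.4978544 ,  1.0124816 , -0.89114363]), 'moment': array([-0.0602654 ,  0.00619002, -0.03253948]), 'opening': 1.0002896605058118}
side {'fx': 420.1937644111547, 'fy': 420.1937644111547, 'cx': 259.70747832067315, 'cy': 185.3929116300095, 'D': array([-0.04216881,  0.        ,  0.        ,  0.        ,  0.        ]), 'rvec': array([ 0.44797574, -2.84537417,  1.02014197]), 'tvec': array([ 472.13301389,  159.65572798, 1006.06764761])}
top {'fx': 347.439167614538, 'fy': 347.439167614538, 'cx': 251.04638713478406, 'cy': 190.43027153847567, 'D': array([-0.01074538,  0.        ,  0.        ,  0.        ,  0.        ]), 'rvec': array([ 2.17482934, -2.18102341,  0.00874754]), 'tvec': array([ 18.83294001, 481.03034205, 828.80355088])}
```

View pics/top0.png

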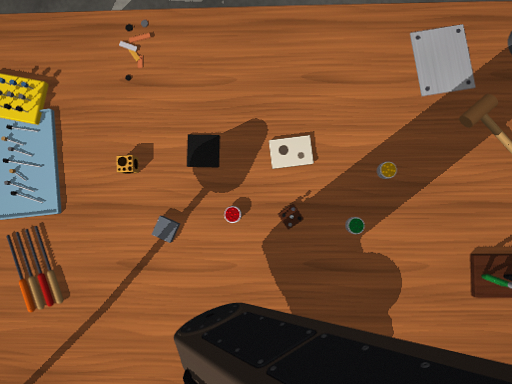

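View pics/side0.png

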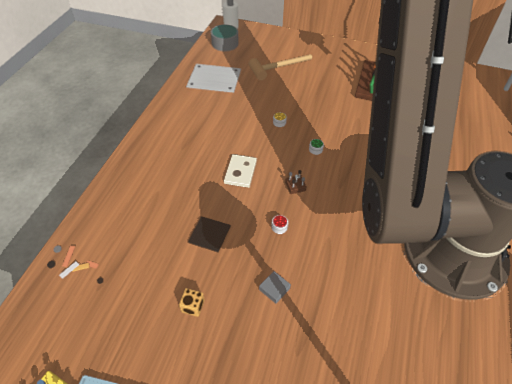

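Run:
```python
import cv2
t=cv2.imread("pics/top0.png");s=cv2.imread("pics/side0.png")
cv2.imwrite("pics/top0z.png",cv2.resize(t[120:250,100:300],None,fx=4,fy=4,interpolation=cv2.INTER_NEAREST))
cv2.imwrite("pics/side0z.png",cv2.resize(s[140:320,170:330],None,fx=3.3,fy=3.3,interpolation=cv2.INTER_NEAREST))
```

```text
(no output)
```

View pics/top0z.png

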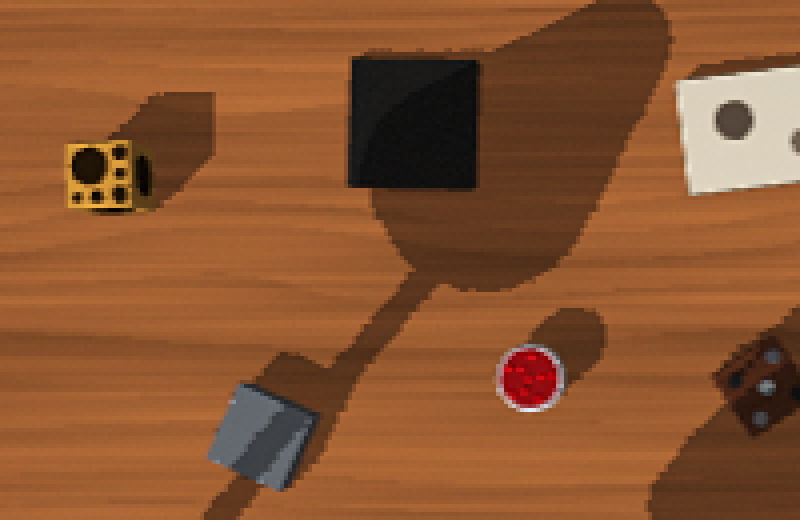

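View pics/side0z.png

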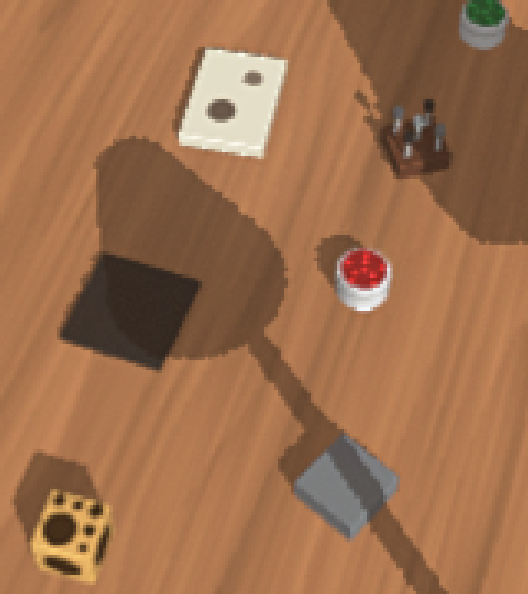

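```bash
cat > h.py <<'E'
import cv2,numpy as np
from scipy.optimize import minimize
def cam(c):
    K=np.array([[c["fx"],0,c["cx"]],[0,c["fy"],c["cy"]],[0,0,1]]);return K,c["D"],c["rvec"],c["tvec"]
def proj(c,P):
    K,D,r,t=cam(c);return cv2.projectPoints(np.float64(P).reshape(-1,1,3),r,t,K,D)[0].reshape(-1,2)
def unproj(c,uv,z):
    K,D,r,t=cam(c);n=cv2.undistortPoints(np.float64(uv).reshape(-1,1,2),K,D).reshape(-1,2)
    R=cv2.Rodrigues(r)[0];C=-R.T@t;d=np.c_[n,np.ones(len(n))]@R
    return C+d*((z-C[2])/d[:,2])[:,None]
def verts(kind,x,y,yaw,z0):
    if kind[0]=='cyl':
        a=np.linspace(0,2*np.pi,40,endpoint=False);b=np.c_[np.cos(a),np.sin(a)]*kind[1]/2;h=kind[2]
    else:
        b=np.array([[1,1],[1,-1],[-1,-1],[-1,1]])*np.array(kind[1:3])/2;h=kind[3]
    R=np.array([[np.cos(yaw),-np.sin(yaw)],[np.sin(yaw),np.cos(yaw)]]);b=b@R.T+[x,y]
    return np.r_[np.c_[b,np.full(len(b),z0)],np.c_[b,np.full(len(b),z0+h)]]
S=8
def sil(c,V,box):
    u0,v0,u1,v1=box;p=cv2.convexHull(np.float32(proj(c,V))).reshape(-1,2)
    q=((p-[u0,v0]+.5)*S-.5)
    m=np.zeros(((v1-v0)*S,(u1-u0)*S),np.uint8);cv2.fillConvexPoly(m,np.int32(np.round(q*16)),255,shift=4)
    return cv2.resize(m,(u1-u0,v1-v0),interpolation=cv2.INTER_AREA)/255.
def fit(views,kind,p0,z0,fixyaw=False):
    """views: list of (cam,mask float full image,box)"""
    def f(p):
        yaw=p[2]/50 if not fixyaw else 0
        V=verts(kind,p[0],p[1],yaw,z0);return sum(((sil(c,V,b)-m[b[1]:b[3],b[0]:b[2]])**2).sum() for c,m,b in views)
    p=np.array([p0[0],p0[1],p0[2]*50]) if not fixyaw else np.array(p0[:2],float)
    sx=np.vstack([p]+[p+8*e for e in np.eye(len(p))])
    for _ in range(2):
        r=minimize(f,p,method='Nelder-Mead',options=dict(initial_simplex=sx,xatol=.02,fatol=.01));p=r.x
        sx=np.vstack([p]+[p-4*e for e in np.eye(len(p))])
    return (p[0],p[1],p[2]/50 if not fixyaw else 0),r.fun
def nonwood(img):
    hsv=cv2.cvtColor(img,cv2.COLOR_RGB2HSV).astype(int);h,s,v=hsv[...,0],hsv[...,1],hsv[...,2]
    return ~((h>=6)&(h<=15)&(s>110)&(v>45))
E
python3 - <<'E'
import cv2,numpy as np
from h import *
for n in("top","side"):
    im=cv2.imread(f"pics/{n}0.png")[:,:,::-1].copy()
    hsv=cv2.cvtColor(im,cv2.COLOR_RGB2HSV)
    pts=dict(top=[(150,190),(130,150),(152,152),(120,157),(126,156),(166,228),(203,150),(233,214),(265,150),(225,140)],side=[(100,200),(190,296),(195,305),(180,310),(210,235),(280,290),(280,228),(280,222),(200,210)])[n]
    for u,v in pts: print(n,u,v,hsv[v,u])
    m=nonwood(im);cv2.imwrite(f"pics/{n}m.png",(m*255).astype(np.uint8))
E
```

```text
top 150 190 [ 12 176 151]
top 130 150 [ 13 176 161]
top 152 152 [ 12 171  91]
top 120 157 [ 17 196 104]
top 126 156 [ 18 186 223]
top 166 228 [109  30  68]
top 203 150 [ 0 16 16]
top 233 214 [178 246 139]
top 265 150 [ 12 176 152]
top 225 140 [ 12 177 108]
side 100 200 [ 12 136 173]
side 190 296 [ 16 154  78]
side 195 305 [ 16 153  90]
side 180 310 [ 14 141 179]
side 210 235 [ 13 101  53]
side 280 290 [12 14 88]
side 280 228 [ 80   3 237]
side 280 222 [  1 193 194]
side 200 210 [ 13 139 136]
```

View pics/topm.png

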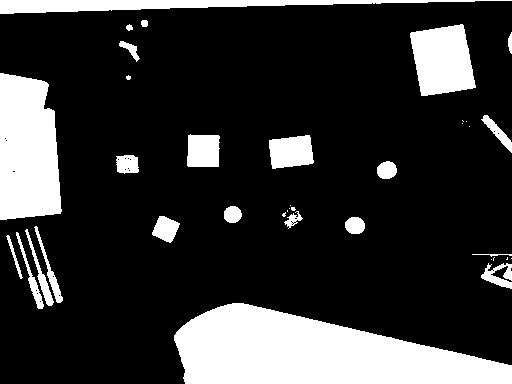

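View pics/sidem.png

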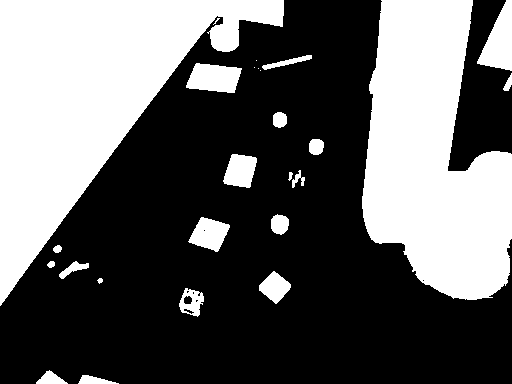

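```bash
cat >> h.py <<'E'
def blob(img,box,hull=False):
    m=np.zeros(img.shape[:2],np.uint8);u0,v0,u1,v1=box
    m[v0:v1,u0:u1]=nonwood(img)[v0:v1,u0:u1]
    if hull:
        m=cv2.morphologyEx(m,cv2.MORPH_CLOSE,np.ones((5,5),np.uint8))
    n,l,st,_=cv2.connectedComponentsWithStats(m);k=1+np.argmax(st[1:,4]);m=(l==k).astype(np.uint8)
    cs=cv2.findContours(m,cv2.RETR_EXTERNAL,cv2.CHAIN_APPROX_NONE)[0]
    if hull: cs=[cv2.convexHull(cs[0])]
    cv2.drawContours(m,cs,-1,1,-1)
    return m.astype(float)
KIND=dict(block=('box',50,50,22),dome=('box',40,40,40),tin=('cyl',40,26),pad=('box',80,80,8),board=('box',70,100,14))
E
cat > m0.py <<'E'
from h import *
from cell import env
import sys
C={n:env.read_camera(n) for n in("top","side")}
items=[("pad","pad",(203,150),(209,235),22,0),("board","board",(291,152),(240,170),28,0),("block","block",(166,229),(275,287),20,0),("dome","dome",(127,164),(191,302),18,0),("red","tin",(233,214),(280,224),14,0),("green","tin",(355,226),(316,146),14,0),("yellow","tin",(387,170),(280,119),14,0)]
for name,k,tu,su,w,z0 in items:
    best={}
    for mode in("both","top","side"):
        views=[]
        for n,u in(("top",tu),("side",su)):
            if mode in(n,"both"):
                b=(u[0]-w,u[1]-w,u[0]+w,u[1]+w);views.append((C[n],blob(C[n]["img"],b,k=="dome"),b))
        kk=KIND[k];x0=unproj(C["top"],[tu],kk[-1]/2)[0]
        r=[fit(views,kk,(x0[0],x0[1],y),z0,k=="tin") for y in((0,) if k=="tin" else (-.6,-.2,.2,.6))]
        r=min(r,key=lambda a:a[1]);print(name,mode,np.round(r[0],3),round(r[1],2),"area",[round(v[1].sum()) for v in views])
E
python3 m0.py
```

```text
pad both [ 5.80708e+02  1.36552e+02 -2.80000e-02] 123.47 area [1009, 903]
pad top [ 5.80591e+02  1.37225e+02 -1.00000e-02] 44.24 area [1009]
pad side [ 5.81535e+02  1.37666e+02 -2.70000e-02] 75.88 area [903]
board both [ 5.75805e+02 -7.84730e+01  1.16000e-01] 38.78 area [1232, 853]
board top [ 5.75731e+02 -7.87090e+01  1.19000e-01] 15.31 area [1232]
board side [ 5.76126e+02 -7.76940e+01  1.09000e-01] 19.67 area [853]
block both [389.206 226.622  -0.416] 20.07 area [483, 612]
block top [389.075 226.123  -0.411] 10.3 area [483]
block side [389.306 227.003   1.148] 6.39 area [612]
dome both [5.47088e+02 3.20061e+02 6.90000e-02] 28.34 area [396, 544]
dome top [5.46295e+02 3.19650e+02 6.80000e-02] 11.57 area [396]
dome side [5.47489e+02 3.20248e+02 5.90000e-02] 10.0 area [544]
red both [424.54   63.078   0.   ] 26.18 area [246, 292]
red top [424.11   62.725   0.   ] 5.93 area [246]
red side [424.933  63.873   0.   ] 15.81 area [292]
green both [ 397.943 -227.949    0.   ] 15.52 area [277, 205]
green top [ 397.702 -228.524    0.   ] 5.18 area [277]
green side [ 398.122 -226.392    0.   ] 3.88 area [205]
yellow both [ 528.934 -305.517    0.   ] 18.44 area [285, 188]
yellow top [ 528.978 -305.889    0.   ] 6.74 area [285]
yellow side [ 528.685 -303.504    0.   ] 5.95 area [188]
```

Run:
```python
from h import *
import cv2
from cell import env
C={n:env.read_camera(n) for n in("top","side")}
for n,u in(("top",(203,150)),("side",(209,235))):
    b=(u[0]-24,u[1]-24,u[0]+24,u[1]+24)
    v=C[n]["img"].max(2)[b[1]:b[3],b[0]:b[2]]
    m=blob(C[n]["img"],b)[b[1]:b[3],b[0]:b[2]]
    s=sil(C[n],verts(KIND["pad"],580.6,137.2,-.01,0),b);print(n,s.sum(),m.sum())
    print(v[4:44:3,2:46:2]); d=np.stack([m*255,s*255,v],-1).astype(np.uint8);cv2.imwrite(f"pics/pad_{n}.png",cv2.resize(d,None,fx=10,fy=10,interpolation=0))
```

```text
top 1077.8235294117646 1010.0
[[150 151 150 150 150 150 152 153 152 153 155 154 155 158 159 159 161 160
  161 163 162 163]
 [161 162 162 165 171  96  96  96  94  95  94  94  96  94  93  96  95  95
   95  95  93  94]
 [180 180 182 145  23  25  22  24  24  24  26  24  26  27  25  25  25  25
   16  29 104 100]
 [164 164 165 134  25  27  25  27  26  27  28  26  27  26  26  16  15  15
   17  51 105 103]
 [171 169 173  97  24  27  25  24  26  26  25  23  16  17  17  15  15  15
   12  47  97  95]
 [180 180 175 105  26  26  23  26  24  25  15  17  17  17  15  17  16  16
   16  45  97  93]
 [154 154 157  92  24  25  26  25  13  16  15  17  16  17  16  17  16  17
   16  45  90  89]
 [153 156 161  63  28  26  24  18  15  17  16  15  16  16  19  17  15  17
   16  62  96  96]
 [156 158 162  67  27  27  17  14  17  17  19  16  18  16  17  14  16  16
   17  61  93  94]
 [162 160 162  41  28  23  15  16  18  17  19  12  17  18  17  19  18  18
   14  60  91  92]
 [161 159 164  40  24  18  19  16  18  18  18  16  18  18  18  17  19  20
   16  67  94  93]
 [161 163 167  41  21  14  15  17  16  18  15  
[... 865 characters left out ...]
4  55  54  53  53  54  54  53
   53  50  92 118]
 [173 136  64  63  62  64  61  62  62  56  55  53  53  54  53  54  53  55
   52  68 114 121]
 [142  74  62  63  62  63  63  63  63  57  54  54  54  55  53  54  53  52
   51 108 120 122]
 [153  78  62  60  60  63  62  63  63  63  61  54  55  54  54  54  51  52
   89 118 122 119]
 [189 191 187 188 139 104  71  60  62  61  62  61  63  57  54  54  53  66
  115 124 120 113]
 [191 180 185 186 193 181 176 173 160 129  92  63  59  61  61  58  64 166
  137 169 125 131]
 [182 184 185 191 192 176 170 171 173 172 176 177 180 162 113  76 154 178
  183 171 173 186]
 [182 186 188 195 182 170 170 175 171 173 174 176 176 178 169 165 173 185
  171 169 182 187]]
```

View pics/pad_top.png

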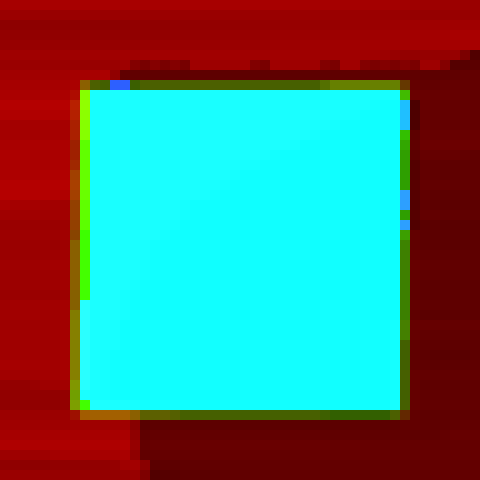

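View pics/pad_side.png

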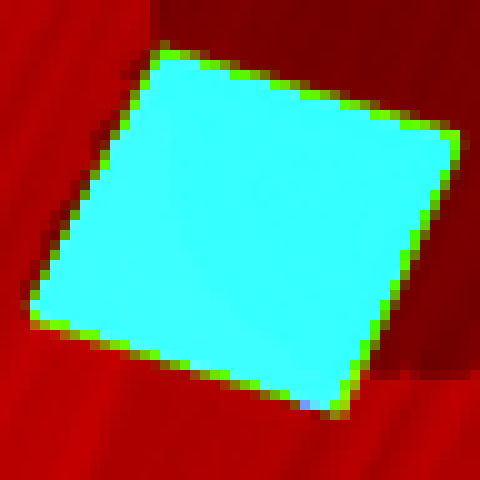

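```bash
cat > mpad.py <<'E'
from h import *
from cell import env
C={n:env.read_camera(n) for n in("top","side")}
for mode in("both","top","side"):
    vs=[]
    for n,u,tl,td in(("top",(203,150),95,57),("side",(209,235),117,85)):
        if mode not in(n,"both"):continue
        b=(u[0]-24,u[1]-24,u[0]+24,u[1]+24);v=C[n]["img"].max(2).astype(np.uint8)
        bg=cv2.dilate(v,np.ones((5,5),np.uint8)); m=(v<np.where(bg>135,tl,td)).astype(float)
        vs.append((C[n],m,b))
    r=min([fit(vs,KIND["pad"],(580.6,137,y),0) for y in(-.1,0,.1)],key=lambda a:a[1]);print(mode,np.round(r[0],3),r[1],[m[b[1]:b[3],b[0]:b[2]].sum() for _,m,b in vs])
E
python3 mpad.py
```

```text
both [ 5.81360e+02  1.36991e+02 -3.10000e-02] 94.4797078046905 [np.float64(1076.0), np.float64(980.0)]
top [ 5.81158e+02  1.36439e+02 -3.60000e-02] 47.52855055747789 [np.float64(1076.0)]
side [ 5.81739e+02  1.37991e+02 -2.80000e-02] 39.08465974625144 [np.float64(980.0)]
```

```bash
cat > w.py <<'E'
import sys,numpy as np
from cell import env
from scipy.spatial.transform import Rotation as Ro
s=env.state();p=np.array(s["eef_pos"]);R=Ro.from_euler("xyz",s["tcp_rot"]);yaw=s["tcp_rot"][2]
print("t %.2f"%s["t"],"p",p.round(2),"rot",np.round(s["tcp_rot"],4),"F",np.round(s["ft_force"],1),"open %.3f"%s["opening"],"q",np.round(s["joints"],2))
Ryaw=Ro.from_euler("xyz",[np.pi,0,yaw])   # nominal tool-down axes
a=[float(v) for v in sys.argv[1:]]
while len(a)>=4:
    d=Ryaw.inv().apply(np.array(a[:3])-p)/150; rz=-(a[3]-yaw)/(np.pi/4)
    print("-> xyz",d.round(3),"rz %.3f"%rz); a=a[4:]
E
python3 w.py 440 -300 330 0.4628 440 0 300 .4628 389.2 226.6 300 1.155
```

```text
t 0.40 p [ 279.06 -559.25  404.69] rot [-3.1416 -0.      0.4628] F [-0.7 -0.2  0.3] open 0.995 q [-1.21  0.49  1.56  0.    1.09 -0.11]
-> xyz [ 1.732 -1.068  0.498] rz -0.000
-> xyz [ 2.625 -2.857  0.698] rz -0.000
-> xyz [ 2.996 -4.36   0.698] rz -0.881
```

```bash
python3 -m pendant '[{"x":0.866,"y":-0.534,"z":0.25,"jaw":1},{"x":0.866,"y":-0.534,"z":0.25,"jaw":1},{"x":0.866,"y":-0.534,"z":0.25,"jaw":1},{"x":0.866,"y":-0.534,"z":0.25,"jaw":1}]'
python3 -m pendant '[{"x":0.866,"y":-0.534,"z":0.25,"jaw":1},{"x":0.866,"y":-0.534,"z":0.25,"jaw":1},{"x":0.866,"y":-0.534,"z":0.25,"jaw":1},{"x":0.866,"y":-0.534,"z":0.25,"jaw":1}]'
python3 w.py 440 0 300 .4628 389.2 226.6 300 1.155
```

```text
t 0.40 p [ 279.06 -559.25  404.69] rot [-3.1416 -0.      0.4628] F [-0.7 -0.2  0.3] open 0.995 q [-1.21  0.49  1.56  0.    1.09 -0.11]
-> xyz [ 2.625 -2.857  0.698] rz -0.000
-> xyz [ 2.996 -4.36   0.698] rz -0.881invalid input
invalid input
```

```bash
python3 -m pendant '[{"x":0.866,"y":-0.534,"z":0.25,"rx":0,"ry":0,"rz":0,"jaw":1},{"x":0.866,"y":-0.534,"z":0.25,"rx":0,"ry":0,"rz":0,"jaw":1},{"x":0.866,"y":-0.534,"z":0.25,"rx":0,"ry":0,"rz":0,"jaw":1},{"x":0.866,"y":-0.534,"z":0.25,"rx":0,"ry":0,"rz":0,"jaw":1}]'
python3 w.py 440 0 300 .4628 389.2 226.6 300 1.155
```

```text
t: 0.9
eef_pos: [360.5, -428.0, 367.0]
tcp_rot: [-3.141, 0.0, 0.466]
ft_force: [0.2, -0.8, 0.4]
opening: 0.999
t 0.90 p [ 360.51 -428.04  367.04] rot [-3.1408e+00  1.0000e-04  4.6560e-01] F [ 0.2 -0.8  0.4] open 0.999 q [-0.99  0.44  1.76  0.    0.94  0.12]
-> xyz [ 1.755 -2.312  0.447] rz 0.004
-> xyz [ 2.13  -3.814  0.447] rz -0.878
```

```bash
R='' ; for i in 1; do python3 -m pendant '[{"x":0.66,"y":-0.771,"z":0.15,"rx":0,"ry":0,"rz":0,"jaw":1},{"x":0.66,"y":-0.771,"z":0.15,"rx":0,"ry":0,"rz":0,"jaw":1},{"x":0.66,"y":-0.771,"z":0.15,"rx":0,"ry":0,"rz":0,"jaw":1}]'; done
python3 -m pendant '[{"x":0.6,"y":-0.771,"z":0.15,"rx":0,"ry":0,"rz":0,"jaw":1},{"x":0.6,"y":-0.771,"z":0.15,"rx":0,"ry":0,"rz":0,"jaw":1},{"x":0.6,"y":-0.771,"z":0.15,"rx":0,"ry":0,"rz":0,"jaw":1}]'
python3 -m pendant '[{"x":0.5,"y":-0.771,"z":0.15,"rx":0,"ry":0,"rz":-0.4,"jaw":1},{"x":0.5,"y":-0.771,"z":0.15,"rx":0,"ry":0,"rz":-0.4,"jaw":1},{"x":0.5,"y":-0.771,"z":0.15,"rx":0,"ry":0,"rz":-0.4,"jaw":1}]'
python3 w.py 389.2 226.6 300 1.155
```

```text
t: 1.27
eef_pos: [396.5, -280.5, 344.8]
tcp_rot: [3.142, 0.0, 0.463]
ft_force: [0.2, -0.2, 0.8]
opening: 1.002
t: 1.65
eef_pos: [425.6, -136.7, 322.2]
tcp_rot: [3.142, 0.0, 0.464]
ft_force: [-0.1, 0.4, -0.5]
opening: 0.997
t: 2.02
eef_pos: [441.3, 0.6, 299.5]
tcp_rot: [3.141, 0.0, 0.781]
ft_force: [-0.1, 0.7, 0.8]
opening: 0.996
t 2.02 p [441.27   0.58 299.54] rot [3.1415 0.     0.781 ] F [-0.1  0.7  0.8] open 0.996 q [-0.15  0.4   2.11 -0.    0.64  0.64]
-> xyz [ 0.814 -1.315 -0.003] rz -0.476
```

```bash
python3 -m pendant '[{"x":0.5,"y":-0.66,"z":0.1,"rx":0,"ry":0,"rz":-0.476,"jaw":1},{"x":0.5,"y":-0.66,"z":0.1,"rx":0,"ry":0,"rz":-0.476,"jaw":1},{"x":0.5,"y":-0.66,"z":0.1,"rx":0,"ry":0,"rz":-0.476,"jaw":1}]'
python3 w.py 389.2 226.6 240 1.155 389.2 226.6 193 1.155
```

```text
t: 2.4
eef_pos: [424.9, 124.1, 284.6]
tcp_rot: [3.141, 0.0, 1.156]
ft_force: [-0.3, 0.1, 0.1]
opening: 1.001
t 2.40 p [424.85 124.13 284.59] rot [3.1414 0.     1.1565] F [-0.3  0.1  0.1] open 1.001 q [ 0.13  0.43  2.12 -0.    0.6   0.55]
-> xyz [ 0.53  -0.493  0.297] rz 0.002
-> xyz [ 0.53  -0.493  0.611] rz 0.002
```

```bash
python3 -m pendant '[{"x":0.53,"y":-0.493,"z":0.25,"rx":0,"ry":0,"rz":0,"jaw":1},{"x":0.53,"y":-0.493,"z":0.25,"rx":0,"ry":0,"rz":0,"jaw":1},{"x":0.53,"y":-0.493,"z":0.25,"rx":0,"ry":0,"rz":0,"jaw":1},{"x":0.53,"y":-0.493,"z":0.35,"rx":0,"ry":0,"rz":0,"jaw":1},{"x":0.53,"y":-0.493,"z":0.45,"rx":0,"ry":0,"rz":0,"jaw":1},{"x":0.53,"y":-0.493,"z":0.55,"rx":0,"ry":0,"rz":0,"jaw":1},{"x":0.53,"y":-0.493,"z":0.607,"rx":0,"ry":0,"rz":0,"jaw":1},{"x":0.53,"y":-0.493,"z":0.607,"rx":0,"ry":0,"rz":0,"jaw":1}]'
python3 w.py 389.2 226.6 193 1.155
python3 - <<'E'
from cell import env
import cv2
for n in("side","top"):
    c=env.read_camera(n);cv2.imwrite(f"pics/{n}1.png",c["img"][:,:,::-1])
s=cv2.imread("pics/side1.png");cv2.imwrite("pics/side1z.png",cv2.resize(s[200:360,180:380],None,fx=3.5,fy=3.5))
E
```

```text
t: 3.4
eef_pos: [390.6, 223.7, 193.6]
tcp_rot: [-3.141, 0.0, 1.149]
ft_force: [-0.0, 0.7, -0.1]
opening: 0.997
t 3.40 p [390.58 223.69 193.57] rot [-3.1415e+00  3.0000e-04  1.1486e+00] F [-0.   0.7 -0.1] open 0.997 q [ 0.37  0.62  2.16 -0.    0.36  0.8 ]
-> xyz [ 0.014 -0.016  0.004] rz -0.008
```

View pics/side1z.png

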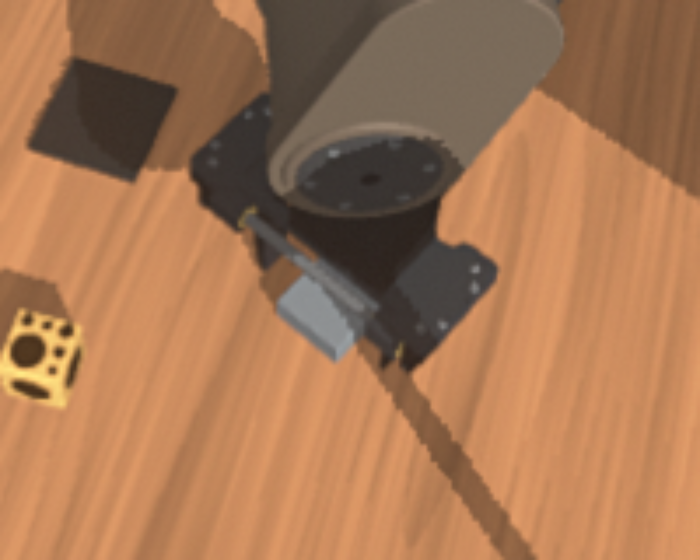

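```bash
python3 -m pendant '[{"x":0.014,"y":-0.016,"z":0.003,"rx":0,"ry":0,"rz":0,"jaw":1},{"x":0.014,"y":-0.016,"z":0.003,"rx":0,"ry":0,"rz":0,"jaw":1}]'
python3 w.py 389.2 226.6 193 1.155
```

```text
t: 3.75
eef_pos: [388.4, 227.8, 193.5]
tcp_rot: [3.141, -0.0, 1.151]
ft_force: [-0.2, 0.5, -0.3]
opening: 1.0
t 3.75 p [388.43 227.78 193.51] rot [ 3.1411e+00 -4.0000e-04  1.1512e+00] F [-0.2  0.5 -0.3] open 1.000 q [ 0.38  0.62  2.16 -0.    0.36  0.8 ]
-> xyz [-0.005  0.008  0.003] rz -0.005
```

```bash
python3 -m pendant '[{"x":-0.003,"y":0.004,"z":0.0,"rx":0,"ry":0,"rz":0,"jaw":0.6},{"x":-0.003,"y":0.004,"z":0.0,"rx":0,"ry":0,"rz":0,"jaw":0.4},{"x":-0.003,"y":0.004,"z":0.0,"rx":0,"ry":0,"rz":0,"jaw":0.4},{"x":-0.003,"y":0.004,"z":0.0,"rx":0,"ry":0,"rz":0,"jaw":0.4},{"x":-0.003,"y":0.004,"z":0.0,"rx":0,"ry":0,"rz":0,"jaw":0.4},{"x":-0.003,"y":0.004,"z":0.0,"rx":0,"ry":0,"rz":0,"jaw":0.4},{"x":-0.003,"y":0.004,"z":0.0,"rx":0,"ry":0,"rz":0,"jaw":0.4}]'
python3 w.py 389.2 226.6 193 1.155
```

```text
t: 4.62
eef_pos: [388.9, 226.9, 193.2]
tcp_rot: [3.141, -0.0, 1.151]
ft_force: [-0.0, 0.7, -0.2]
opening: 0.525
t 4.62 p [388.92 226.89 193.18] rot [ 3.1414 -0.      1.1508] F [-0.   0.7 -0.2] open 0.525 q [ 0.38  0.62  2.16 -0.    0.36  0.8 ]
-> xyz [-0.001  0.003  0.001] rz -0.005
```

```bash
python3 -m pendant '[{"x":0,"y":0,"z":-0.15,"rx":0,"ry":0,"rz":0,"jaw":0.4},{"x":0,"y":0,"z":-0.4,"rx":0,"ry":0,"rz":0,"jaw":0.4},{"x":0,"y":0,"z":-0.4,"rx":0,"ry":0,"rz":0,"jaw":0.4}]'
python3 w.py 581.2 137 250 1.151  581.2 137 202 1.54
```

```text
t: 5.0
eef_pos: [388.9, 227.0, 254.5]
tcp_rot: [3.139, -0.002, 1.151]
ft_force: [0.7, -0.3, -6.5]
opening: 0.526
t 5.00 p [388.88 226.96 254.53] rot [ 3.1393e+00 -2.3000e-03  1.1510e+00] F [ 0.7 -0.3 -6.5] open 0.526 q [ 0.38  0.49  2.13 -0.    0.52  0.8 ]
-> xyz [-0.025  1.415  0.03 ] rz -0.000
-> xyz [-0.025  1.415  0.35 ] rz -0.495
```

```bash
python3 -m pendant '[{"x":0,"y":0.4,"z":0,"rx":0,"ry":0,"rz":-0.1,"jaw":0.4},{"x":0,"y":0.7,"z":0,"rx":0,"ry":0,"rz":-0.3,"jaw":0.4},{"x":-0.01,"y":0.9,"z":0,"rx":0,"ry":0,"rz":-0.495,"jaw":0.4},{"x":-0.01,"y":0.9,"z":0,"rx":0,"ry":0,"rz":-0.495,"jaw":0.4},{"x":-0.01,"y":0.9,"z":0,"rx":0,"ry":0,"rz":-0.495,"jaw":0.4}]'
python3 w.py 581.2 137 230 1.54  581.2 137 202 1.54
```

```text
t: 5.62
eef_pos: [510.7, 170.5, 251.8]
tcp_rot: [-3.139, 0.001, 1.538]
ft_force: [-0.8, -0.2, -4.7]
opening: 0.522
t 5.62 p [510.74 170.48 251.81] rot [-3.1389e+00  7.0000e-04  1.5378e+00] F [-0.8 -0.2 -4.7] open 0.522 q [ 0.2   0.58  1.92 -0.    0.65  0.23]
-> xyz [-0.208  0.477  0.145] rz -0.003
-> xyz [-0.208  0.477  0.332] rz -0.003
```

```bash
python3 -m pendant '[{"x":-0.2,"y":0.4,"z":0.08,"rx":0,"ry":0,"rz":0,"jaw":0.4},{"x":-0.21,"y":0.477,"z":0.14,"rx":0,"ry":0,"rz":0,"jaw":0.4},{"x":-0.21,"y":0.477,"z":0.14,"rx":0,"ry":0,"rz":0,"jaw":0.4},{"x":-0.21,"y":0.477,"z":0.14,"rx":0,"ry":0,"rz":0,"jaw":0.4}]'
python3 w.py 581.2 137 202 1.54
python3 - <<'E'
from cell import env
import cv2
for n in("side","top"):
    c=env.read_camera(n);cv2.imwrite(f"pics/{n}2.png",c["img"][:,:,::-1])
s=cv2.imread("pics/side2.png");cv2.imwrite("pics/side2z.png",cv2.resize(s[160:320,120:320],None,fx=3.5,fy=3.5))
s=cv2.imread("pics/top2.png");cv2.imwrite("pics/top2z.png",cv2.resize(s[100:260,120:320],None,fx=3.5,fy=3.5))
E
```

```text
t: 6.12
eef_pos: [580.9, 137.5, 231.9]
tcp_rot: [-3.14, 0.0, 1.54]
ft_force: [-0.6, 0.7, -5.6]
opening: 0.522
t 6.12 p [580.86 137.46 231.92] rot [-3.1399e+00  3.0000e-04  1.5399e+00] F [-0.6  0.7 -5.6] open 0.522 q [0.12 0.67 1.78 0.   0.7  0.15]
-> xyz [-0.003  0.002  0.199] rz -0.000
```

View pics/side2z.png

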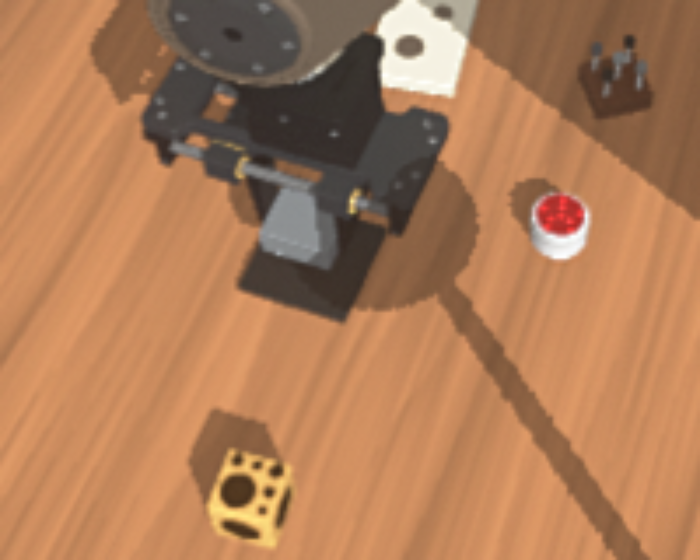

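View pics/top2z.png

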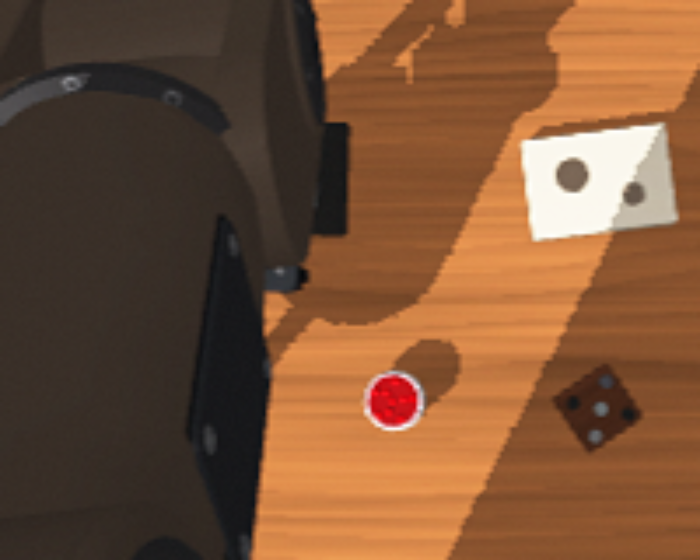

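The side view shows the block held level over the pad (zoom ≈(295,230)), still gripped squarely. I'll lower it gently.

```bash
python3 -m pendant '[{"x":-0.003,"y":0.002,"z":0.08,"rx":0,"ry":0,"rz":0,"jaw":0.4},{"x":-0.003,"y":0.002,"z":0.14,"rx":0,"ry":0,"rz":0,"jaw":0.4},{"x":-0.003,"y":0.002,"z":0.18,"rx":0,"ry":0,"rz":0,"jaw":0.4},{"x":-0.003,"y":0.002,"z":0.198,"rx":0,"ry":0,"rz":0,"jaw":0.4},{"x":-0.003,"y":0.002,"z":0.198,"rx":0,"ry":0,"rz":0,"jaw":0.4},{"x":-0.003,"y":0.002,"z":0.198,"rx":0,"ry":0,"rz":0,"jaw":0.4}]'
python3 w.py 581.2 137 201 1.54
```

```text
t: 6.98
eef_pos: [582.4, 136.3, 202.7]
tcp_rot: [3.141, 0.0, 1.54]
ft_force: [0.4, 0.5, -5.4]
opening: 0.524
t 6.97 p [582.41 136.27 202.73] rot [3.1412 0.     1.5396] F [ 0.4  0.5 -5.4] open 0.524 q [ 0.12  0.71  1.79 -0.    0.64  0.15]
-> xyz [ 0.005 -0.008  0.012] rz -0.001
```

```bash
python3 -m pendant '[{"x":0.002,"y":-0.004,"z":0.01,"rx":0,"ry":0,"rz":0,"jaw":0.4},{"x":0.002,"y":-0.004,"z":0.01,"rx":0,"ry":0,"rz":0,"jaw":0.4}]'
for i in 1 2 3; do python3 w.py 581.2 137 201 1.54; done
```

```text
t: 7.22
eef_pos: [581.8, 136.6, 201.2]
tcp_rot: [3.141, 0.0, 1.54]
ft_force: [0.7, -0.6, -3.3]
opening: 0.523
t 7.22 p [581.8  136.6  201.24] rot [3.141  0.     1.5395] F [ 0.7 -0.6 -3.3] open 0.523 q [ 0.12  0.72  1.79 -0.    0.63  0.15]
-> xyz [ 0.003 -0.004  0.002] rz -0.001
t 7.22 p [581.8  136.6  201.24] rot [3.141  0.     1.5395] F [ 0.7 -0.6 -3.3] open 0.523 q [ 0.12  0.72  1.79 -0.    0.63  0.15]
-> xyz [ 0.003 -0.004  0.002] rz -0.001
t 7.22 p [581.8  136.6  201.24] rot [3.141  0.     1.5395] F [ 0.7 -0.6 -3.3] open 0.523 q [ 0.12  0.72  1.79 -0.    0.63  0.15]
-> xyz [ 0.003 -0.004  0.002] rz -0.001
```

```bash
python3 -m pendant '[{"x":0,"y":-0.003,"z":0.003,"rx":0,"ry":0,"rz":0,"jaw":0.4},{"x":0,"y":-0.003,"z":0.003,"rx":0,"ry":0,"rz":0,"jaw":0.7},{"x":0,"y":-0.003,"z":0.003,"rx":0,"ry":0,"rz":0,"jaw":0.9},{"x":0,"y":-0.003,"z":0.003,"rx":0,"ry":0,"rz":0,"jaw":0.9},{"x":0,"y":-0.003,"z":-0.2,"rx":0,"ry":0,"rz":0,"jaw":0.9},{"x":0,"y":-0.003,"z":-0.5,"rx":0,"ry":0,"rz":0,"jaw":0.9},{"x":0,"y":-0.003,"z":-0.5,"rx":0,"ry":0,"rz":0,"jaw":0.9}]'
python3 w.py 547 320 260 1.639
```

```text
t: 8.1
eef_pos: [581.7, 136.7, 278.9]
tcp_rot: [3.136, -0.001, 1.54]
ft_force: [0.5, -0.0, -0.6]
opening: 0.902
t 8.10 p [581.69 136.74 278.95] rot [ 3.1364e+00 -7.0000e-04  1.5396e+00] F [ 0.5 -0.  -0.6] open 0.902 q [ 0.12  0.6   1.75 -0.    0.78  0.15]
-> xyz [ 1.214 -0.269  0.126] rz -0.127
```

```bash
python3 -m pendant '[{"x":1,"y":-0.22,"z":0,"rx":0,"ry":0,"rz":-0.127,"jaw":0.9},{"x":1,"y":-0.22,"z":0,"rx":0,"ry":0,"rz":-0.127,"jaw":0.9},{"x":1,"y":-0.22,"z":0,"rx":0,"ry":0,"rz":-0.127,"jaw":0.9},{"x":1,"y":-0.22,"z":0,"rx":0,"ry":0,"rz":-0.127,"jaw":0.9}]'
python3 w.py 547 320 260 1.639 547 320 193 1.639
python3 - <<'E'
from cell import env
import cv2
for n in("side","top"):
    c=env.read_camera(n);cv2.imwrite(f"pics/{n}3.png",c["img"][:,:,::-1])
s=cv2.imread("pics/side3.png");cv2.imwrite("pics/side3z.png",cv2.resize(s[160:320,120:320],None,fx=3.5,fy=3.5))
s=cv2.imread("pics/top3.png");cv2.imwrite("pics/top3z.png",cv2.resize(s[100:260,100:300],None,fx=3.5,fy=3.5))
E
```

```text
t: 8.6
eef_pos: [552.2, 289.3, 275.0]
tcp_rot: [-3.141, 0.0, 1.642]
ft_force: [-0.3, -0.4, -0.3]
opening: 0.9
t 8.60 p [552.19 289.3  275.02] rot [-3.1406e+00  4.0000e-04  1.6423e+00] F [-0.3 -0.4 -0.3] open 0.900 q [ 0.38  0.64  1.68 -0.    0.82  0.31]
-> xyz [ 0.207 -0.02   0.1  ] rz 0.004
-> xyz [ 0.207 -0.02   0.547] rz 0.004
```

View pics/side3z.png

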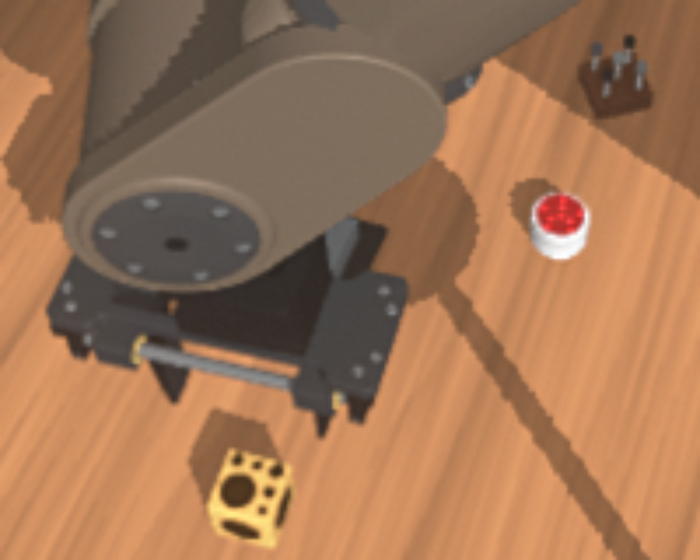

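View pics/top3z.png

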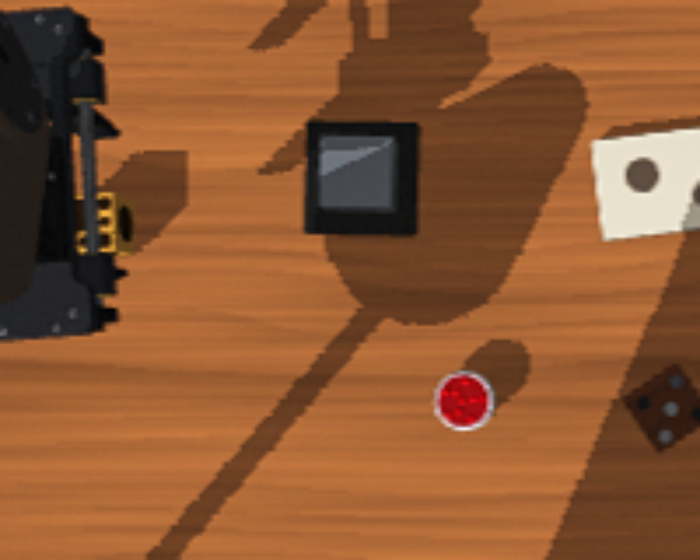

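Run:
```python
from h import *
from cell import env
C=env.read_camera("top");im=C["img"]
v=im.max(2);print(v[134:168,186:222])
b=(184,130,222,172)
for th in (40,48):
    m=(v>th).astype(np.uint8);mm=np.zeros_like(m);mm[138:163,190:216]=m[138:163,190:216]
    r=min([fit([(C,mm.astype(float),b)],KIND["block"],(581,137,y),8) for y in(-.1,0,.1)],key=lambda a:a[1]);print("full",th,np.round(r[0],3),r[1],mm.sum(),sil(C,verts(KIND["block"],*r[0],8),b).sum())
    r=min([fit([(C,mm.astype(float),b)],('box',50,50,.01),(581,137,y),30) for y in(-.1,0,.1)],key=lambda a:a[1]);print("top",th,np.round(r[0],3),r[1],sil(C,verts(('box',50,50,.01),*r[0],30),b).sum())
z=np.clip(im[125:175,180:228].astype(float)*2.2,0,255).astype(np.uint8)[:,:,::-1]
cv2.imwrite("pics/b3.png",cv2.resize(z,None,fx=12,fy=12,interpolation=0))
```

```text
[[187 156  74 ... 111 112 110]
 [165  79  17 ...  73 117 115]
 [177  90  17 ...  35  85 114]
 ...
 [125  30  28 ...  75 110 109]
 [139  72  35 ...  77 112 109]
 [173 176 177 ... 109 107 105]]
full 40 [ 5.81550e+02  1.37284e+02 -1.10000e-02] 15.921399461745482 460 487.72156862745095
top 40 [ 5.79850e+02  1.35344e+02 -1.70000e-02] 15.38559015763168 435.1137254901961
full 48 [ 5.81578e+02  1.37551e+02 -2.40000e-02] 29.91896962706651 443 488.61960784313726
top 48 [ 5.80541e+02  1.35931e+02 -4.20000e-02] 10.19594002306805 435.121568627451
```

View pics/b3.png

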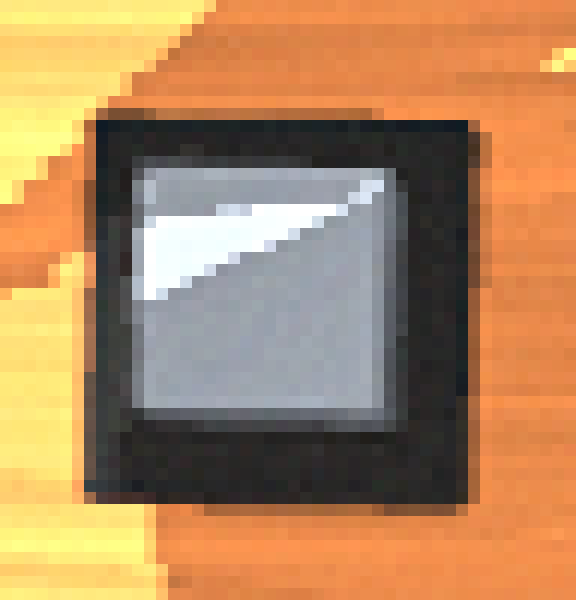

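```bash
python3 -m pendant '[{"x":0.207,"y":-0.02,"z":0.05,"rx":0,"ry":0,"rz":0.0,"jaw":0.9},{"x":0.207,"y":-0.02,"z":0.05,"rx":0,"ry":0,"rz":0.0,"jaw":0.9},{"x":0.207,"y":-0.02,"z":0.2,"rx":0,"ry":0,"rz":0.0,"jaw":0.9},{"x":0.207,"y":-0.02,"z":0.35,"rx":0,"ry":0,"rz":0.0,"jaw":0.9},{"x":0.207,"y":-0.02,"z":0.48,"rx":0,"ry":0,"rz":0.0,"jaw":0.9},{"x":0.207,"y":-0.02,"z":0.53,"rx":0,"ry":0,"rz":0.0,"jaw":0.9},{"x":0.207,"y":-0.02,"z":0.53,"rx":0,"ry":0,"rz":0.0,"jaw":0.9},{"x":0.207,"y":-0.02,"z":0.53,"rx":0,"ry":0,"rz":0.0,"jaw":0.9}]'
python3 w.py  547 320 194 1.639
```

```text
t: 9.75
eef_pos: [548.1, 318.4, 197.2]
tcp_rot: [3.141, -0.0, 1.639]
ft_force: [0.1, -0.2, -0.2]
opening: 0.895
t 9.75 p [548.08 318.36 197.19] rot [ 3.1406e+00 -3.0000e-04  1.6393e+00] F [ 0.1 -0.2 -0.2] open 0.895 q [ 0.42  0.76  1.7  -0.    0.69  0.35]
-> xyz [ 0.011 -0.006  0.021] rz 0.000
```

```bash
python3 -m pendant '[{"x":0.009,"y":-0.006,"z":0.018,"rx":0,"ry":0,"rz":0.0,"jaw":0.9},{"x":0.009,"y":-0.006,"z":0.018,"rx":0,"ry":0,"rz":0.0,"jaw":0.9},{"x":0.009,"y":-0.006,"z":0.018,"rx":0,"ry":0,"rz":0.0,"jaw":0.9}]'
python3 w.py  547 320 194 1.639
```

```text
t: 10.12
eef_pos: [546.8, 319.7, 193.9]
tcp_rot: [3.141, 0.0, 1.64]
ft_force: [0.7, -0.3, -0.6]
opening: 0.901
t 10.12 p [546.84 319.73 193.91] rot [3.1414 0.     1.6395] F [ 0.7 -0.3 -0.6] open 0.901 q [ 0.42  0.76  1.7  -0.    0.68  0.36]
-> xyz [ 0.002  0.001 -0.001] rz 0.001
```

```bash
python3 -m pendant '[{"x":0.0,"y":0,"z":0,"rx":0,"ry":0,"rz":0.0,"jaw":0.5},{"x":0.0,"y":0,"z":0,"rx":0,"ry":0,"rz":0.0,"jaw":0.3},{"x":0.0,"y":0,"z":0,"rx":0,"ry":0,"rz":0.0,"jaw":0.3},{"x":0.0,"y":0,"z":0,"rx":0,"ry":0,"rz":0.0,"jaw":0.3},{"x":0.0,"y":0,"z":0,"rx":0,"ry":0,"rz":0.0,"jaw":0.3},{"x":0.0,"y":0,"z":0,"rx":0,"ry":0,"rz":0.0,"jaw":0.3},{"x":0.0,"y":0,"z":0,"rx":0,"ry":0,"rz":0.0,"jaw":0.3}]'
python3 w.py
python3 -m pendant '[{"x":0.0,"y":0,"z":-0.15,"rx":0,"ry":0,"rz":0.0,"jaw":0.3},{"x":0.0,"y":0,"z":-0.4,"rx":0,"ry":0,"rz":0.0,"jaw":0.3},{"x":0.0,"y":0,"z":-0.6,"rx":0,"ry":0,"rz":0.0,"jaw":0.3},{"x":0.0,"y":0,"z":-0.6,"rx":0,"ry":0,"rz":0.0,"jaw":0.3}]'
python3 w.py 581.4 137 280 1.54 581.4 137 224 1.54
```

```text
t: 11.0
eef_pos: [546.9, 319.6, 193.8]
tcp_rot: [3.141, 0.0, 1.639]
ft_force: [0.1, 0.2, -0.1]
opening: 0.419
t 11.00 p [546.91 319.64 193.82] rot [3.1414 0.     1.6393] F [ 0.1  0.2 -0.1] open 0.419 q [ 0.42  0.76  1.7  -0.    0.68  0.36]
t: 11.5
eef_pos: [546.9, 319.7, 285.1]
tcp_rot: [3.139, -0.001, 1.639]
ft_force: [0.2, -0.7, -5.9]
opening: 0.418
t 11.50 p [546.92 319.71 285.11] rot [ 3.1390e+00 -9.0000e-04  1.6393e+00] F [ 0.2 -0.7 -5.9] open 0.418 q [ 0.42  0.63  1.65 -0.    0.85  0.36]
-> xyz [-1.231  0.146  0.034] rz 0.126
-> xyz [-1.231  0.146  0.407] rz 0.126
```

```bash
python3 -m pendant '[{"x":-0.3,"y":0.03,"z":0,"rx":0,"ry":0,"rz":0.05,"jaw":0.3},{"x":-0.6,"y":0.07,"z":0,"rx":0,"ry":0,"rz":0.1,"jaw":0.3},{"x":-0.85,"y":0.1,"z":0,"rx":0,"ry":0,"rz":0.126,"jaw":0.3},{"x":-0.95,"y":0.13,"z":0,"rx":0,"ry":0,"rz":0.126,"jaw":0.3},{"x":-0.95,"y":0.13,"z":0,"rx":0,"ry":0,"rz":0.126,"jaw":0.3}]'
python3 w.py 581.4 137 250 1.54 581.4 137 224 1.54
```

```text
t: 12.12
eef_pos: [576.3, 178.1, 282.5]
tcp_rot: [-3.14, 0.0, 1.539]
ft_force: [0.6, 0.9, -5.6]
opening: 0.421
t 12.12 p [576.3  178.15 282.54] rot [-3.1400e+00  3.0000e-04  1.5391e+00] F [ 0.6  0.9 -5.6] open 0.421 q [0.19 0.6  1.73 0.   0.81 0.22]
-> xyz [-0.273  0.043  0.217] rz -0.001
-> xyz [-0.273  0.043  0.39 ] rz -0.001
```

```bash
python3 -m pendant '[{"x":-0.15,"y":0.03,"z":0,"rx":0,"ry":0,"rz":0,"jaw":0.3},{"x":-0.273,"y":0.043,"z":0,"rx":0,"ry":0,"rz":0,"jaw":0.3},{"x":-0.273,"y":0.043,"z":0.1,"rx":0,"ry":0,"rz":0,"jaw":0.3},{"x":-0.273,"y":0.043,"z":0.2,"rx":0,"ry":0,"rz":0,"jaw":0.3},{"x":-0.273,"y":0.043,"z":0.25,"rx":0,"ry":0,"rz":0,"jaw":0.3},{"x":-0.273,"y":0.043,"z":0.25,"rx":0,"ry":0,"rz":0,"jaw":0.3},{"x":-0.273,"y":0.043,"z":0.25,"rx":0,"ry":0,"rz":0,"jaw":0.3}]'
python3 w.py 581.4 137 250 1.54 581.4 137 224 1.54
python3 - <<'E'
from cell import env
import cv2
c=env.read_camera("side");s=c["img"][:,:,::-1];cv2.imwrite("pics/side4z.png",cv2.resize(s[160:320,120:320],None,fx=3.5,fy=3.5))
E
```

```text
t: 13.0
eef_pos: [581.4, 137.9, 246.5]
tcp_rot: [3.141, 0.0, 1.541]
ft_force: [-0.4, 0.0, -5.2]
opening: 0.421
t 13.00 p [581.39 137.91 246.53] rot [3.1411 0.     1.5406] F [-0.4  0.  -5.2] open 0.421 q [ 0.12  0.65  1.77 -0.    0.72  0.15]
-> xyz [-0.006  0.    -0.023] rz 0.001
-> xyz [-0.006  0.     0.15 ] rz 0.001
```

View pics/side4z.png

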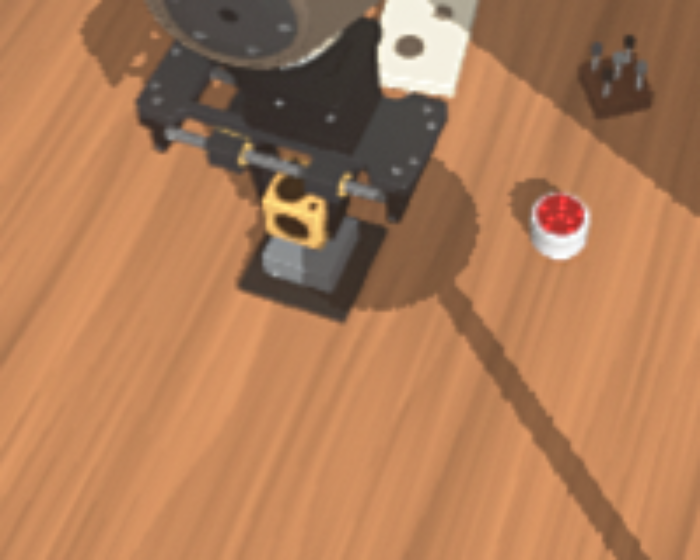

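The dome is held above the block, which sits centred on the pad (zoom ≈(305,250)). Next I lower it, aiming for contact at TCP z ≈ 223.8.

```bash
python3 -m pendant '[{"x":-0.005,"y":0,"z":0.07,"rx":0,"ry":0,"rz":0,"jaw":0.3},{"x":-0.005,"y":0,"z":0.11,"rx":0,"ry":0,"rz":0,"jaw":0.3},{"x":-0.005,"y":0,"z":0.135,"rx":0,"ry":0,"rz":0,"jaw":0.3},{"x":-0.005,"y":0,"z":0.142,"rx":0,"ry":0,"rz":0,"jaw":0.3},{"x":-0.005,"y":0,"z":0.142,"rx":0,"ry":0,"rz":0,"jaw":0.3},{"x":-0.005,"y":0,"z":0.142,"rx":0,"ry":0,"rz":0,"jaw":0.3}]'
python3 w.py 581.4 137 224 1.54
```

```text
t: 13.8
eef_pos: [581.3, 136.9, 225.2]
tcp_rot: [3.141, 0.0, 1.54]
ft_force: [0.8, 0.4, -6.3]
opening: 0.416
t 13.80 p [581.31 136.93 225.22] rot [3.1412 0.     1.5404] F [ 0.8  0.4 -6.3] open 0.416 q [ 0.12  0.68  1.78 -0.    0.68  0.15]
-> xyz [0.    0.001 0.008] rz 0.000
```

```bash
python3 -m pendant '[{"x":0,"y":0,"z":0.009,"rx":0,"ry":0,"rz":0,"jaw":0.3},{"x":0,"y":0,"z":0.009,"rx":0,"ry":0,"rz":0,"jaw":0.3},{"x":0,"y":0,"z":0.009,"rx":0,"ry":0,"rz":0,"jaw":0.3}]'
python3 w.py 581.4 137 224 1.54
```

```text
t: 14.18
eef_pos: [581.3, 136.9, 223.8]
tcp_rot: [3.141, 0.0, 1.54]
ft_force: [-0.6, 0.6, -3.5]
opening: 0.422
t 14.18 p [581.34 136.93 223.79] rot [3.1412 0.     1.5404] F [-0.6  0.6 -3.5] open 0.422 q [ 0.12  0.68  1.78 -0.    0.68  0.15]
-> xyz [ 0.     0.    -0.001] rz 0.000
```

Contact has begun, since the force dropped from about 6 to 3.5 N. I'll release, rise and head for the red tin.

```bash
python3 -m pendant '[{"x":0,"y":0,"z":0.002,"rx":0,"ry":0,"rz":0,"jaw":0.3},{"x":0,"y":0,"z":0.002,"rx":0,"ry":0,"rz":0,"jaw":0.6},{"x":0,"y":0,"z":0.002,"rx":0,"ry":0,"rz":0,"jaw":0.75},{"x":0,"y":0,"z":0.002,"rx":0,"ry":0,"rz":0,"jaw":0.75},{"x":0,"y":0,"z":-0.15,"rx":0,"ry":0,"rz":0,"jaw":0.75},{"x":0,"y":0,"z":-0.5,"rx":0,"ry":0,"rz":0,"jaw":0.75},{"x":0,"y":0,"z":-0.5,"rx":0,"ry":0,"rz":0,"jaw":0.75},{"x":0,"y":0,"z":-0.5,"rx":0,"ry":0,"rz":0,"jaw":0.75}]'
python3 w.py 424.5 63.1 250 1.54 424.5 63.1 195 1.54
```

```text
t: 15.18
eef_pos: [581.0, 136.9, 298.4]
tcp_rot: [3.142, 0.0, 1.54]
ft_force: [-0.1, 0.7, -0.6]
opening: 0.755
t 15.18 p [581.04 136.9  298.45] rot [3.1416e+00 1.0000e-04 1.5403e+00] F [-0.1  0.7 -0.6] open 0.755 q [ 0.12  0.57  1.74 -0.    0.83  0.15]
-> xyz [-0.524 -1.028  0.323] rz 0.000
-> xyz [-0.524 -1.028  0.69 ] rz 0.000
```

```bash
python3 -m pendant '[{"x":-0.2,"y":-0.4,"z":0,"rx":0,"ry":0,"rz":0,"jaw":0.75},{"x":-0.5,"y":-0.9,"z":0.1,"rx":0,"ry":0,"rz":0,"jaw":0.75},{"x":-0.524,"y":-1,"z":0.3,"rx":0,"ry":0,"rz":0,"jaw":0.75},{"x":-0.524,"y":-1,"z":0.3,"rx":0,"ry":0,"rz":0,"jaw":0.75},{"x":-0.524,"y":-1,"z":0.3,"rx":0,"ry":0,"rz":0,"jaw":0.75},{"x":-0.524,"y":-1,"z":0.3,"rx":0,"ry":0,"rz":0,"jaw":0.75}]'
python3 w.py 424.5 63.1 250 1.54 424.5 63.1 195 1.54
python3 - <<'E'
from cell import env
import cv2
for n in("side","top"):
    c=env.read_camera(n);cv2.imwrite(f"pics/{n}5.png",c["img"][:,:,::-1])
s=cv2.imread("pics/side5.png");cv2.imwrite("pics/side5z.png",cv2.resize(s[160:320,120:320],None,fx=3.5,fy=3.5))
s=cv2.imread("pics/top5.png");cv2.imwrite("pics/top5z.png",cv2.resize(s[100:260,120:320],None,fx=3.5,fy=3.5))
E
```

```text
t: 15.92
eef_pos: [429.9, 63.2, 253.8]
tcp_rot: [3.14, 0.0, 1.541]
ft_force: [0.3, 0.4, 1.0]
opening: 0.753
t 15.93 p [429.92  63.21 253.78] rot [3.1405 0.     1.5408] F [0.3 0.4 1. ] open 0.753 q [-0.01  0.48  2.16 -0.    0.5   0.02]
-> xyz [-0.002 -0.036  0.025] rz 0.001
-> xyz [-0.002 -0.036  0.392] rz 0.001
```

View pics/side5z.png

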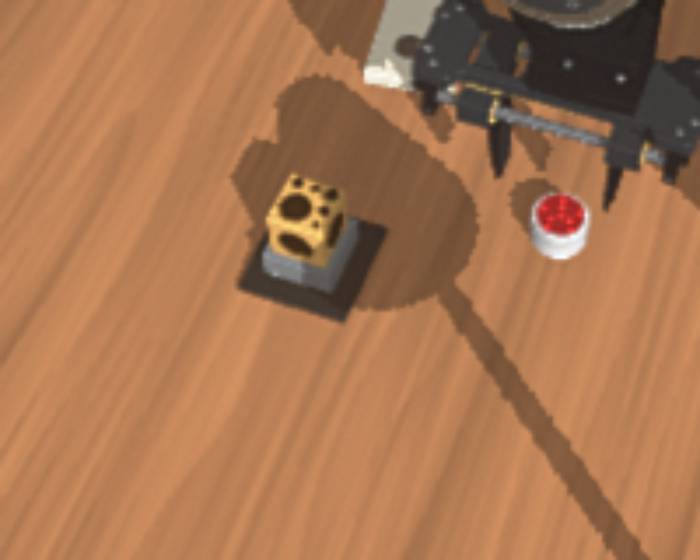

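View pics/top5z.png

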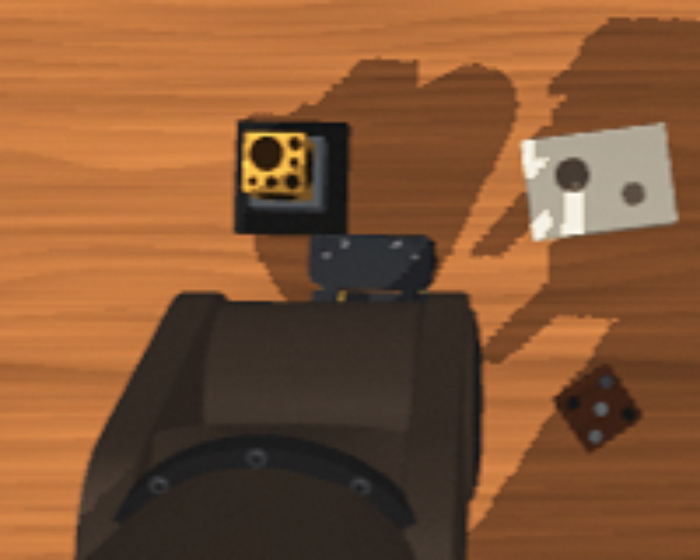

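```bash
cat > mdome.py <<'E'
from h import *
from cell import env
C={n:env.read_camera(n) for n in("top","side")}
P={"pad":((581.2,137.0,-.031),0),"block":((581.4,137,-.031),8),"dome":((581.4,137,-.031),30)}
for n,u in(("top",(198,146)),("side",(207,225))):
    c=C[n];b=(u[0]-25,u[1]-25,u[0]+30,u[1]+30);z=c["img"][b[1]:b[3],b[0]:b[2],::-1]
    z=cv2.resize(z,None,fx=10,fy=10,interpolation=0)
    z=np.clip(z*1.6,0,255).astype(np.uint8)
    for (k,(p,z0)),col in zip(P.items(),((0,255,0),(255,255,0),(255,0,255))):
        q=proj(c,verts(KIND[k],*p,z0)); q=np.int32(((q-b[:2]+.5)*10))
        for f in([0,1,2,3],[4,5,6,7]): cv2.polylines(z,[q[f]],True,col,1)
    cv2.imwrite(f"pics/ov_{n}.png",z)
E
python3 mdome.py
```

```text
(no output)
```

View pics/ov_top.png

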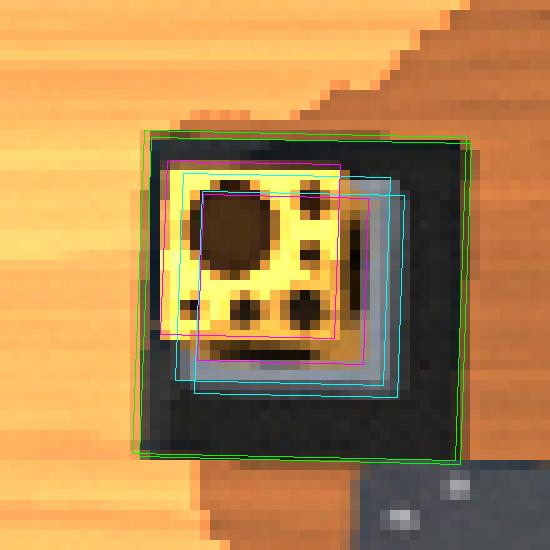

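View pics/ov_side.png

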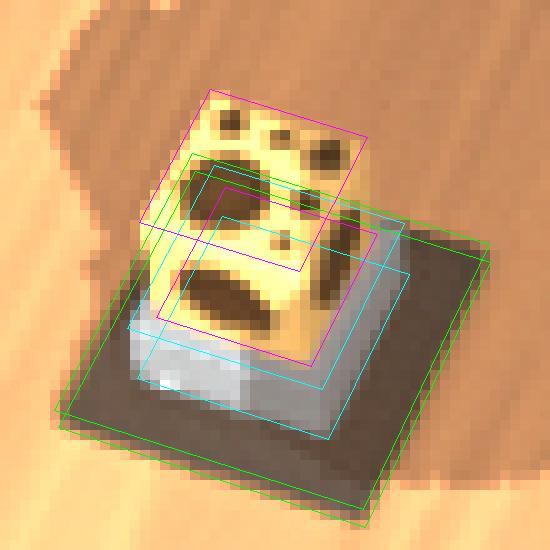

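```bash
python3 -m pendant '[{"x":0,"y":-0.036,"z":0.1,"rx":0,"ry":0,"rz":0,"jaw":0.75},{"x":0,"y":-0.036,"z":0.22,"rx":0,"ry":0,"rz":0,"jaw":0.75},{"x":0,"y":-0.036,"z":0.34,"rx":0,"ry":0,"rz":0,"jaw":0.75},{"x":0,"y":-0.036,"z":0.385,"rx":0,"ry":0,"rz":0,"jaw":0.75},{"x":0,"y":-0.036,"z":0.385,"rx":0,"ry":0,"rz":0,"jaw":0.75},{"x":0,"y":-0.036,"z":0.385,"rx":0,"ry":0,"rz":0,"jaw":0.75}]'
python3 w.py 424.5 63.1 195 1.54
```

```text
t: 16.88
eef_pos: [423.7, 63.1, 196.4]
tcp_rot: [3.141, 0.0, 1.54]
ft_force: [0.1, -0.4, 0.3]
opening: 0.754
t 16.88 p [423.7   63.13 196.41] rot [3.1407e+00 1.0000e-04 1.5404e+00] F [ 0.1 -0.4  0.3] open 0.754 q [-0.01  0.6   2.21 -0.    0.33  0.02]
-> xyz [-0.     0.005  0.009] rz 0.001
```

```bash
python3 -m pendant '[{"x":0,"y":0.004,"z":0.008,"rx":0,"ry":0,"rz":0,"jaw":0.5},{"x":0,"y":0.004,"z":0.008,"rx":0,"ry":0,"rz":0,"jaw":0.3},{"x":0,"y":0.004,"z":0.008,"rx":0,"ry":0,"rz":0,"jaw":0.3},{"x":0,"y":0.004,"z":0.008,"rx":0,"ry":0,"rz":0,"jaw":0.3},{"x":0,"y":0.004,"z":0.008,"rx":0,"ry":0,"rz":0,"jaw":0.3},{"x":0,"y":0.004,"z":0.008,"rx":0,"ry":0,"rz":0,"jaw":0.3}]'
python3 w.py
python3 -m pendant '[{"x":0,"y":0,"z":-0.15,"rx":0,"ry":0,"rz":0,"jaw":0.3},{"x":0,"y":0,"z":-0.35,"rx":0,"ry":0,"rz":0,"jaw":0.3},{"x":0,"y":0,"z":-0.35,"rx":0,"ry":0,"rz":0,"jaw":0.3}]'
python3 w.py 577 32 248 1.54 577 32 195.5 1.54
```

```text
t: 17.62
eef_pos: [424.2, 63.1, 194.8]
tcp_rot: [3.141, 0.0, 1.54]
ft_force: [-0.0, 0.6, 2.4]
opening: 0.413
t 17.62 p [424.18  63.08 194.77] rot [3.1414e+00 1.0000e-04 1.5403e+00] F [-0.   0.6  2.4] open 0.413 q [-0.01  0.6   2.21 -0.    0.33  0.02]
t: 18.0
eef_pos: [424.3, 63.1, 248.5]
tcp_rot: [3.138, 0.0, 1.541]
ft_force: [0.6, -0.1, 0.0]
opening: 0.412
t 18.00 p [424.28  63.12 248.45] rot [3.1384 0.     1.5405] F [ 0.6 -0.1  0. ] open 0.412 q [-0.01  0.49  2.18 -0.    0.47  0.02]
-> xyz [-0.177  1.024  0.003] rz 0.001
-> xyz [-0.177  1.024  0.353] rz 0.001
```

```bash
python3 -m pendant '[{"x":-0.05,"y":0.3,"z":0,"rx":0,"ry":0,"rz":0,"jaw":0.3},{"x":-0.1,"y":0.6,"z":0,"rx":0,"ry":0,"rz":0,"jaw":0.3},{"x":-0.15,"y":0.9,"z":0,"rx":0,"ry":0,"rz":0,"jaw":0.3},{"x":-0.177,"y":1,"z":0,"rx":0,"ry":0,"rz":0,"jaw":0.3},{"x":-0.177,"y":1,"z":0.1,"rx":0,"ry":0,"rz":0,"jaw":0.3},{"x":-0.177,"y":1,"z":0.2,"rx":0,"ry":0,"rz":0,"jaw":0.3},{"x":-0.177,"y":1,"z":0.28,"rx":0,"ry":0,"rz":0,"jaw":0.3},{"x":-0.177,"y":1,"z":0.28,"rx":0,"ry":0,"rz":0,"jaw":0.3}]'
python3 w.py 577 32 195 1.54
```

```text
t: 19.0
eef_pos: [572.7, 32.2, 204.1]
tcp_rot: [-3.139, 0.0, 1.541]
ft_force: [0.7, 0.1, -0.7]
opening: 0.419
t 19.00 p [572.68  32.19 204.05] rot [-3.1393  0.      1.5407] F [ 0.7  0.1 -0.7] open 0.419 q [-0.06  0.69  1.85 -0.    0.6  -0.03]
-> xyz [-0.     0.029  0.06 ] rz 0.001
```

```bash
python3 -m pendant '[{"x":0,"y":0.026,"z":0.02,"rx":0,"ry":0,"rz":0,"jaw":0.3},{"x":0,"y":0.026,"z":0.055,"rx":0,"ry":0,"rz":0,"jaw":0.3},{"x":0,"y":0.026,"z":0.055,"rx":0,"ry":0,"rz":0,"jaw":0.3},{"x":0,"y":0.026,"z":0.055,"rx":0,"ry":0,"rz":0,"jaw":0.3}]'
python3 w.py 577 32 195 1.54
```

```text
t: 19.5
eef_pos: [577.2, 31.8, 197.1]
tcp_rot: [3.141, 0.0, 1.54]
ft_force: [0.4, -0.5, -0.4]
opening: 0.411
t 19.50 p [577.16  31.84 197.08] rot [3.1415e+00 1.0000e-04 1.5403e+00] F [ 0.4 -0.5 -0.4] open 0.411 q [-0.06  0.7   1.84 -0.    0.59 -0.03]
-> xyz [ 0.001 -0.001  0.014] rz 0.000
```

```bash
python3 -m pendant '[{"x":0,"y":0,"z":0.012,"rx":0,"ry":0,"rz":0,"jaw":0.3},{"x":0,"y":0,"z":0.013,"rx":0,"ry":0,"rz":0,"jaw":0.3},{"x":0,"y":0,"z":0.013,"rx":0,"ry":0,"rz":0,"jaw":0.3}]'
python3 w.py 577 32 195 1.54
```

```text
t: 19.88
eef_pos: [577.2, 31.9, 195.0]
tcp_rot: [3.142, 0.0, 1.54]
ft_force: [0.7, 0.5, -1.5]
opening: 0.417
t 19.88 p [577.17  31.86 195.02] rot [3.1415e+00 1.0000e-04 1.5404e+00] F [ 0.7  0.5 -1.5] open 0.417 q [-0.06  0.71  1.84 -0.    0.59 -0.03]
-> xyz [ 0.001 -0.001  0.   ] rz 0.000
```

```bash
python3 -m pendant '[{"x":0,"y":0,"z":0.001,"rx":0,"ry":0,"rz":0,"jaw":0.5},{"x":0,"y":0,"z":0.001,"rx":0,"ry":0,"rz":0,"jaw":0.7},{"x":0,"y":0,"z":0.001,"rx":0,"ry":0,"rz":0,"jaw":0.7},{"x":0,"y":0,"z":-0.2,"rx":0,"ry":0,"rz":0,"jaw":0.7},{"x":0,"y":0,"z":-0.5,"rx":0,"ry":0,"rz":0,"jaw":0.7},{"x":0,"y":0,"z":-0.5,"rx":0,"ry":0,"rz":0,"jaw":0.7}]'
python3 w.py 398 -228 250 0.35 398 -228 195 0.35
```

```text
t: 20.62
eef_pos: [577.6, 31.9, 272.9]
tcp_rot: [3.136, 0.0, 1.54]
ft_force: [0.6, 0.2, -0.7]
opening: 0.697
t 20.62 p [577.61  31.87 272.93] rot [3.1362e+00 2.0000e-04 1.5404e+00] F [ 0.6  0.2 -0.7] open 0.697 q [-0.06  0.59  1.8  -0.    0.74 -0.03]
-> xyz [-1.768 -1.144  0.153] rz 1.516
-> xyz [-1.768 -1.144  0.52 ] rz 1.516
```

```bash
python3 -m pendant '[{"x":-0.3,"y":-0.2,"z":0,"rx":0,"ry":0,"rz":0.2,"jaw":0.7},{"x":-0.6,"y":-0.4,"z":0,"rx":0,"ry":0,"rz":0.4,"jaw":0.7},{"x":-0.9,"y":-0.55,"z":0,"rx":0,"ry":0,"rz":0.6,"jaw":0.7},{"x":-0.9,"y":-0.55,"z":0,"rx":0,"ry":0,"rz":0.8,"jaw":0.7},{"x":-0.9,"y":-0.55,"z":0,"rx":0,"ry":0,"rz":0.9,"jaw":0.7},{"x":-0.9,"y":-0.55,"z":0,"rx":0,"ry":0,"rz":0.9,"jaw":0.7}]'
python3 w.py 398 -228 250 0.116
python3 - <<'E'
from cell import env
import cv2
for n in("side","top"):
    c=env.read_camera(n);cv2.imwrite(f"pics/{n}6.png",c["img"][:,:,::-1])
E
```

```text
t: 21.38
eef_pos: [490.4, -100.7, 269.5]
tcp_rot: [-3.141, 0.0, 0.834]
ft_force: [-0.4, -0.0, 0.3]
opening: 0.699
t 21.38 p [ 490.43 -100.66  269.47] rot [-3.1409e+00  4.0000e-04  8.3380e-01] F [-0.4 -0.   0.3] open 0.699 q [-0.33  0.51  2.   -0.    0.63  0.4 ]
-> xyz [-1.043  0.114  0.13 ] rz 0.914
```

View pics/side6.png

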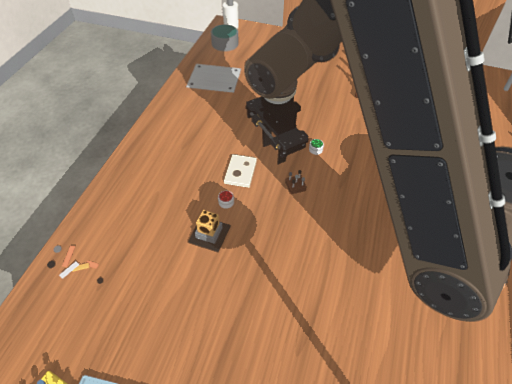

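View pics/top6.png

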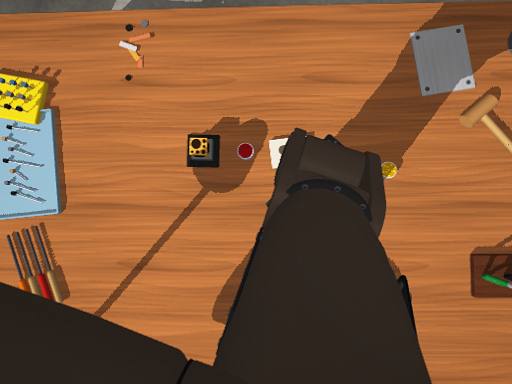

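```bash
python3 -m pendant '[{"x":-0.35,"y":0.04,"z":0,"rx":0,"ry":0,"rz":0.2,"jaw":0.7},{"x":-0.7,"y":0.08,"z":0,"rx":0,"ry":0,"rz":0.4,"jaw":0.7},{"x":-1,"y":0.114,"z":0.05,"rx":0,"ry":0,"rz":0.6,"jaw":0.7},{"x":-1,"y":0.114,"z":0.1,"rx":0,"ry":0,"rz":0.8,"jaw":0.7},{"x":-1,"y":0.114,"z":0.1,"rx":0,"ry":0,"rz":0.914,"jaw":0.7},{"x":-1,"y":0.114,"z":0.1,"rx":0,"ry":0,"rz":0.914,"jaw":0.7}]'
python3 w.py 398 -228 250 0.116 398 -228 195 .116
```

```text
t: 22.22
eef_pos: [402.4, -223.1, 254.8]
tcp_rot: [-3.141, 0.0, 0.118]
ft_force: [0.7, 0.8, -0.7]
opening: 0.7
t 22.23 p [ 402.43 -223.06  254.85] rot [-3.1415e+00  2.0000e-04  1.1760e-01] F [ 0.7  0.8 -0.7] open 0.700 q [-0.65  0.5   2.1  -0.    0.54  0.8 ]
-> xyz [-0.033  0.029  0.032] rz 0.002
-> xyz [-0.033  0.029  0.399] rz 0.002
```

```bash
python3 -m pendant '[{"x":-0.033,"y":0.029,"z":0.05,"rx":0,"ry":0,"rz":0,"jaw":0.7},{"x":-0.033,"y":0.029,"z":0.15,"rx":0,"ry":0,"rz":0,"jaw":0.7},{"x":-0.033,"y":0.029,"z":0.28,"rx":0,"ry":0,"rz":0,"jaw":0.7},{"x":-0.033,"y":0.029,"z":0.37,"rx":0,"ry":0,"rz":0,"jaw":0.7},{"x":-0.033,"y":0.029,"z":0.392,"rx":0,"ry":0,"rz":0,"jaw":0.7},{"x":-0.033,"y":0.029,"z":0.392,"rx":0,"ry":0,"rz":0,"jaw":0.7},{"x":-0.033,"y":0.029,"z":0.392,"rx":0,"ry":0,"rz":0,"jaw":0.7}]'
python3 w.py 398 -228 195 .116
```

```text
t: 23.1
eef_pos: [398.1, -228.0, 196.6]
tcp_rot: [3.141, -0.001, 0.116]
ft_force: [1.0, -0.2, 0.8]
opening: 0.702
t 23.10 p [ 398.09 -228.05  196.65] rot [ 3.141e+00 -6.000e-04  1.160e-01] F [ 1.  -0.2  0.8] open 0.702 q [-0.66  0.62  2.14 -0.    0.38  0.79]
-> xyz [-0.001 -0.     0.011] rz -0.000
```

```bash
python3 -m pendant '[{"x":0,"y":0,"z":0.01,"rx":0,"ry":0,"rz":0,"jaw":0.5},{"x":0,"y":0,"z":0.01,"rx":0,"ry":0,"rz":0,"jaw":0.3},{"x":0,"y":0,"z":0.01,"rx":0,"ry":0,"rz":0,"jaw":0.3},{"x":0,"y":0,"z":0.01,"rx":0,"ry":0,"rz":0,"jaw":0.3},{"x":0,"y":0,"z":0.01,"rx":0,"ry":0,"rz":0,"jaw":0.3},{"x":0,"y":0,"z":0.01,"rx":0,"ry":0,"rz":0,"jaw":0.3}]'
python3 w.py
python3 -m pendant '[{"x":0,"y":0,"z":-0.15,"rx":0,"ry":0,"rz":0,"jaw":0.3},{"x":0,"y":0,"z":-0.4,"rx":0,"ry":0,"rz":0,"jaw":0.3},{"x":0,"y":0,"z":-0.4,"rx":0,"ry":0,"rz":0,"jaw":0.3}]'
python3 w.py 645.3 -70.4 255 .116 645.3 -70.4 195 .116
```

```text
t: 23.85
eef_pos: [398.0, -228.0, 194.8]
tcp_rot: [3.141, -0.0, 0.116]
ft_force: [-1.0, -1.0, 2.5]
opening: 0.416
t 23.85 p [ 398.01 -228.01  194.8 ] rot [ 3.1414e+00 -1.0000e-04  1.1570e-01] F [-1.  -1.   2.5] open 0.416 q [-0.66  0.62  2.14 -0.    0.38  0.79]
t: 24.22
eef_pos: [398.2, -228.1, 256.5]
tcp_rot: [3.139, -0.003, 0.116]
ft_force: [-0.4, 0.3, -0.7]
opening: 0.417
t 24.23 p [ 398.2  -228.09  256.47] rot [ 3.1388e+00 -2.8000e-03  1.1570e-01] F [-0.4  0.3 -0.7] open 0.417 q [-0.66  0.5   2.11 -0.    0.54  0.79]
-> xyz [ 1.758 -0.854  0.01 ] rz -0.000
-> xyz [ 1.758 -0.854  0.41 ] rz -0.000
```

```bash
python3 -m pendant '[{"x":0.3,"y":-0.14,"z":0,"rx":0,"ry":0,"rz":0,"jaw":0.3},{"x":0.6,"y":-0.29,"z":0,"rx":0,"ry":0,"rz":0,"jaw":0.3},{"x":0.9,"y":-0.43,"z":0,"rx":0,"ry":0,"rz":0,"jaw":0.3},{"x":0.95,"y":-0.46,"z":0,"rx":0,"ry":0,"rz":0,"jaw":0.3}]'
python3 w.py 645.3 -70.4 255 .116
python3 -m pendant '[{"x":0.3,"y":-0.14,"z":0,"rx":0,"ry":0,"rz":0,"jaw":0.3},{"x":0.6,"y":-0.29,"z":0,"rx":0,"ry":0,"rz":0,"jaw":0.3},{"x":0.8,"y":-0.39,"z":0,"rx":0,"ry":0,"rz":0,"jaw":0.3},{"x":0.8,"y":-0.39,"z":0,"rx":0,"ry":0,"rz":0,"jaw":0.3},{"x":0.8,"y":-0.39,"z":0,"rx":0,"ry":0,"rz":0,"jaw":0.3}]'
python3 w.py 645.3 -70.4 255 .116 645.3 -70.4 195 .116
```

```text
t: 24.72
eef_pos: [533.2, -141.4, 253.5]
tcp_rot: [-3.141, 0.0, 0.118]
ft_force: [-0.2, -0.3, -1.3]
opening: 0.416
t 24.73 p [ 533.23 -141.42  253.53] rot [-3.1415e+00  1.0000e-04  1.1820e-01] F [-0.2 -0.3 -1.3] open 0.416 q [-0.38  0.59  1.88  0.    0.67  1.07]
-> xyz [ 0.798 -0.382 -0.01 ] rz 0.003
t: 25.35
eef_pos: [643.1, -71.6, 253.8]
tcp_rot: [-3.141, 0.002, 0.115]
ft_force: [0.2, -1.3, -0.6]
opening: 0.416
t 25.35 p [643.14 -71.62 253.78] rot [-3.1412e+00  1.9000e-03  1.1540e-01] F [ 0.2 -1.3 -0.6] open 0.416 q [-0.21  0.69  1.63 -0.    0.82  1.24]
-> xyz [ 0.015 -0.006 -0.008] rz -0.001
-> xyz [ 0.015 -0.006  0.392] rz -0.001
```

```bash
python3 -m pendant '[{"x":0.012,"y":-0.005,"z":0.08,"rx":0,"ry":0,"rz":0,"jaw":0.3},{"x":0.012,"y":-0.005,"z":0.18,"rx":0,"ry":0,"rz":0,"jaw":0.3},{"x":0.012,"y":-0.005,"z":0.28,"rx":0,"ry":0,"rz":0,"jaw":0.3},{"x":0.012,"y":-0.005,"z":0.34,"rx":0,"ry":0,"rz":0,"jaw":0.3},{"x":0.012,"y":-0.005,"z":0.34,"rx":0,"ry":0,"rz":0,"jaw":0.3},{"x":0.012,"y":-0.005,"z":0.34,"rx":0,"ry":0,"rz":0,"jaw":0.3}]'
python3 w.py 645.3 -70.4 195 .116
```

```text
t: 26.1
eef_pos: [645.9, -70.1, 204.0]
tcp_rot: [3.141, -0.0, 0.116]
ft_force: [-0.5, -1.2, -0.1]
opening: 0.419
t 26.10 p [645.88 -70.12 203.99] rot [ 3.1413e+00 -4.0000e-04  1.1570e-01] F [-0.5 -1.2 -0.1] open 0.419 q [-0.21  0.76  1.65 -0.    0.73  1.25]
-> xyz [-0.004  0.001  0.06 ] rz -0.000
```

```bash
python3 -m pendant '[{"x":-0.003,"y":0.001,"z":0.03,"rx":0,"ry":0,"rz":0,"jaw":0.3},{"x":-0.003,"y":0.001,"z":0.05,"rx":0,"ry":0,"rz":0,"jaw":0.3},{"x":-0.003,"y":0.001,"z":0.056,"rx":0,"ry":0,"rz":0,"jaw":0.3},{"x":-0.003,"y":0.001,"z":0.056,"rx":0,"ry":0,"rz":0,"jaw":0.3},{"x":-0.003,"y":0.001,"z":0.056,"rx":0,"ry":0,"rz":0,"jaw":0.3}]'
python3 w.py 645.3 -70.4 195 .116
```

```text
t: 26.72
eef_pos: [645.3, -70.3, 195.4]
tcp_rot: [3.141, -0.0, 0.116]
ft_force: [-0.4, -0.0, 0.0]
opening: 0.414
t 26.73 p [645.35 -70.34 195.42] rot [ 3.1414e+00 -2.0000e-04  1.1570e-01] F [-0.4 -0.   0. ] open 0.414 q [-0.21  0.77  1.66 -0.    0.71  1.24]
-> xyz [-0.     0.     0.003] rz -0.000
```

Next I release, rise and swing clear to the right so I can inspect.

```bash
python3 -m pendant '[{"x":0,"y":0,"z":0.003,"rx":0,"ry":0,"rz":0,"jaw":0.3},{"x":0,"y":0,"z":0.003,"rx":0,"ry":0,"rz":0,"jaw":0.5},{"x":0,"y":0,"z":0.003,"rx":0,"ry":0,"rz":0,"jaw":0.7},{"x":0,"y":0,"z":0.003,"rx":0,"ry":0,"rz":0,"jaw":0.7},{"x":0,"y":0,"z":-0.15,"rx":0,"ry":0,"rz":0,"jaw":0.7},{"x":0,"y":0,"z":-0.5,"rx":0,"ry":0,"rz":0,"jaw":0.7},{"x":0,"y":0,"z":-0.9,"rx":0,"ry":0,"rz":0,"jaw":0.7},{"x":0,"y":0,"z":-0.9,"rx":0,"ry":0,"rz":0,"jaw":0.7}]'
python3 w.py 400 -500 380 .116
```

```text
t: 27.72
eef_pos: [645.7, -70.3, 335.2]
tcp_rot: [3.139, -0.008, 0.116]
ft_force: [0.1, -0.2, -0.7]
opening: 0.699
t 27.73 p [645.66 -70.3  335.16] rot [ 3.1389 -0.0077  0.1157] F [ 0.1 -0.2 -0.7] open 0.699 q [-0.21  0.6   1.57 -0.    0.97  1.25]
-> xyz [-1.958  2.656 -0.299] rz -0.000
```

```bash
python3 -m pendant '[{"x":-0.65,"y":0.88,"z":-0.1,"rx":0,"ry":0,"rz":0,"jaw":0.7},{"x":-0.65,"y":0.88,"z":-0.1,"rx":0,"ry":0,"rz":0,"jaw":0.7},{"x":-0.65,"y":0.88,"z":-0.1,"rx":0,"ry":0,"rz":0,"jaw":0.7}]' 
python3 -m pendant '[{"x":-0.65,"y":0.88,"z":-0.1,"rx":0,"ry":0,"rz":0,"jaw":0.7},{"x":-0.65,"y":0.88,"z":-0.1,"rx":0,"ry":0,"rz":0,"jaw":0.7},{"x":-0.65,"y":0.88,"z":-0.1,"rx":0,"ry":0,"rz":0,"jaw":0.7}]' 
python3 -m pendant '[{"x":-0.65,"y":0.88,"z":-0.1,"rx":0,"ry":0,"rz":0,"jaw":0.7},{"x":-0.65,"y":0.88,"z":-0.1,"rx":0,"ry":0,"rz":0,"jaw":0.7},{"x":-0.65,"y":0.88,"z":-0.1,"rx":0,"ry":0,"rz":0,"jaw":0.7},{"x":-0.65,"y":0.88,"z":-0.1,"rx":0,"ry":0,"rz":0,"jaw":0.7}]'
python3 - <<'E'
from cell import env
import cv2
for n in("side","top"):
    c=env.read_camera(n);cv2.imwrite(f"pics/{n}7.png",c["img"][:,:,::-1])
E
```

```text
t: 28.1
eef_pos: [562.3, -214.5, 344.6]
tcp_rot: [-3.141, 0.001, 0.115]
ft_force: [0.1, -0.2, 0.1]
opening: 0.697
t: 28.48
eef_pos: [480.5, -357.1, 359.6]
tcp_rot: [-3.141, 0.001, 0.114]
ft_force: [-0.2, -0.2, -0.9]
opening: 0.698
t: 28.98
eef_pos: [398.8, -499.5, 374.2]
tcp_rot: [-3.141, 0.001, 0.112]
ft_force: [1.0, -0.0, -0.3]
opening: 0.697
```

View pics/side7.png

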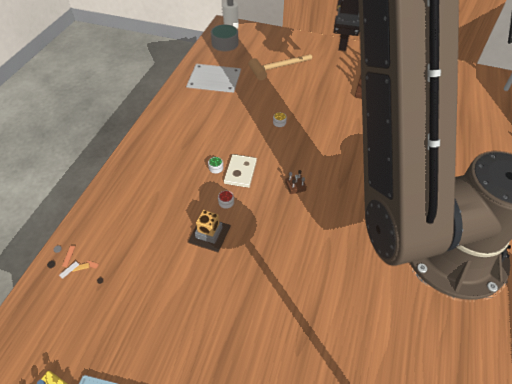

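View pics/top7.png

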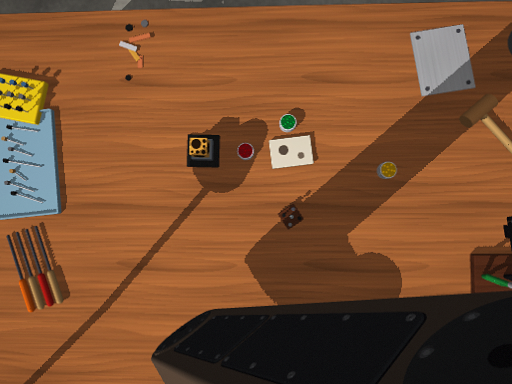

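Everything is placed: red is at (245,151), green at (288,122), and the stack is on the pad at (203,150). I'll measure the final positions.

```bash
cat > m7.py <<'E'
from h import *
from cell import env
C={n:env.read_camera(n) for n in("top","side")}
items=[("board","board",(291,152),(240,170),(24,18),(18,18),0),("red","tin",(245,151),(226,199),(13,13),(12,11),0),("green","tin",(288,122),(215,164),(13,12),(10,11),0),("yellow","tin",(387,170),(280,119),(14,14),(14,14),0)]
for name,k,tu,su,tw,sw,z0 in items:
    for mode in("both","top","side"):
        views=[]
        for n,u,w in(("top",tu,tw),("side",su,sw)):
            if mode in(n,"both"):
                b=(u[0]-w[0],u[1]-w[1],u[0]+w[0],u[1]+w[1]);views.append((C[n],blob(C[n]["img"],b,False),b))
        kk=KIND[k];x0=unproj(C["top"],[tu],kk[-1]/2)[0]
        r=[fit(views,kk,(x0[0],x0[1],y),z0,k=="tin") for y in((0,) if k=="tin" else (-.2,.2))]
        r=min(r,key=lambda a:a[1]);print(name,mode,np.round(r[0],3),round(r[1],2))
# dome fit at z0=30
for mode in("both","top","side"):
    vs=[]
    for n,b in(("top",(180,126,228,174)),("side",(185,198,235,255))):
        if mode not in(n,"both"):continue
        h=cv2.cvtColor(C[n]["img"],cv2.COLOR_RGB2HSV).astype(int)
        m=((h[...,0]>14)&(h[...,0]<28)&(h[...,1]>115)&(h[...,2]>70)).astype(np.uint8)
        t=np.zeros_like(m);t[b[1]:b[3],b[0]:b[2]]=m[b[1]:b[3],b[0]:b[2]]
        l,lab,st,_=cv2.connectedComponentsWithStats(t);t=(lab==1+np.argmax(st[1:,4])).astype(np.uint8)
        cs=cv2.findContours(t,cv2.RETR_EXTERNAL,cv2.CHAIN_APPROX_NONE)[0];cv2.drawContours(t,[cv2.convexHull(cs[0])],-1,1,-1)
        vs.append((C[n],t.astype(float),b))
    r=min([fit(vs,KIND["dome"],(581,137,y),30) for y in(-.1,0.1)],key=lambda a:a[1]);print("dome",mode,np.round(r[0],3),round(r[1],1),[v[1].sum() for v in vs])
E
python3 m7.py; python3 mpad.py|head -3;python3 mdome.py
```

```text
board both [ 5.75805e+02 -7.84730e+01  1.16000e-01] 38.78
board top [ 5.75731e+02 -7.87090e+01  1.19000e-01] 15.31
board side [ 5.76122e+02 -7.78630e+01  1.16000e-01] 19.95
red both [576.649  32.005   0.   ] 24.31
red top [576.784  31.406   0.   ] 5.08
red side [577.122  33.219   0.   ] 14.25
green both [645.1   -70.615   0.   ] 25.65
green top [645.396 -71.083   0.   ] 8.56
green side [644.6   -69.398   0.   ] 12.03
yellow both [ 528.982 -305.517    0.   ] 19.4
yellow top [ 528.979 -305.89     0.   ] 6.65
yellow side [ 528.762 -303.45     0.   ] 6.0
dome both [ 5.81999e+02  1.37500e+02 -5.50000e-02] 20.3 [np.float64(390.0), np.float64(465.0)]
dome top [ 5.81669e+02  1.37547e+02 -5.50000e-02] 9.7 [np.float64(390.0)]
dome side [ 5.82453e+02  1.37173e+02 -6.20000e-02] 7.6 [np.float64(465.0)]
both [ 5.81128e+02  1.36723e+02 -4.30000e-02] 743.7261976163014 [np.float64(782.0), np.float64(723.0)]
top [ 5.80875e+02  1.36488e+02 -4.00000e-02] 337.40099961553244 [np.float64(782.0)]
side [ 5.81441e+02  1.37140e+02 -4.40000e-02] 403.05707035755484 [np.float64(723.0)]
```

View pics/ov_top.png

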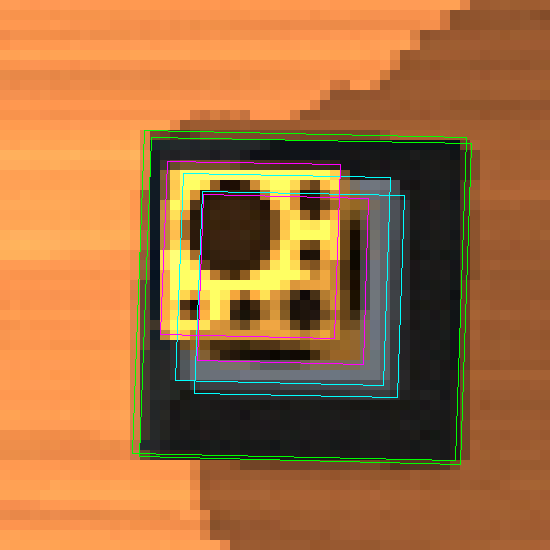

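```bash
python3 w.py; python3 -c "
from cell import env
print(env.job_done(), env.state()['t'])"
```

```text
t 29.38 p [ 401.07 -496.68  375.36] rot [-3.1416  0.      0.1169] F [-0.1  0.1  0.1] open 0.705 q [-0.99  0.54  1.56 -0.    1.05  0.46]
the job is handed in; nothing more can be done
the job is handed in; nothing more can be done
```

The bench is set up as asked and handed in at about 29 s of the 106 s. I placed the steel block, the brass dome, the red tin and the green tin in that order. The arm is parked clear of everything.

| Item | Last camera measurement |
|---|---|
| Steel block | about 1 mm or less off the pad's centre, turned about 0.02 rad or less from it; measured from the top camera before the dome went on |
| Brass dome | about 1 mm off the block and pad centre |
| Red tin | (577, 32), upright |
| Green tin | gap to the board's far edge 14.7 mm, 0.2 mm off centre along the edge, upright |
| Yellow tin | moved less than 0.1 mm |
| Burr stand | not touched |

- **Red tin:** the midpoint between the pad's and board's centres and the middle of the gap between their edges are about 6 mm apart. I put the tin between the two, roughly 2–3 mm from each.
- **Camera disagreement:** the two cameras differ by 1–2 mm in y for the tins, which is within their stated calibration.
- **Dome angle:** the dome's fitted angle of about -0.055 rad differs from the pad's -0.03 by about 0.02 rad, which is roughly the fitting noise. The arm set it down at the pad's angle.
- **Failed check:** the last repeat fit of the pad alone is not usable, because the stack now covers part of it. I relied on the earlier pad fit and an overlay picture instead, and in the overlay everything lined up to within about half a pixel (1 mm).

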